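Open the coffee corner: tip out the muddlers, seat the lids, turn the sign

TASK

Get the coffee corner ready to open: tip each clear tube that holds a wooden muddler so that it slides out to the mouth, draw it out and lay it flat in the wooden tray, and press both canister lids fully down. Only when all of that is done, spin the sign half a turn so that its green face is squarely where the red one was. Leave the mug, the steel cup and the bottle alone.

Things in the scene. Friction and masses are not known exactly. Their poses are not given: they have to be found in the camera images.
- rack: fixed dark wooden base 170 x 290 x 12 mm carrying three clear tubes side by side (tube0, tube1, tube2 at y = -100, 0, +100 mm of its frame) on steel cheeks; origin at the centre of its underside, x points the way the tube mouths point; the pivots are 165 mm above the table
- tray: loose open wooden serving tray 240 x 180 x 30 mm high, 0.7 kg, walls and floor 5 mm; origin at the centre of its underside, x along its 240 mm length (the bars lie along x, up to three side by side)
- tube0 (a joint): tilt of this tube about its level pivot, rad: 0 = mouth 25 degrees up (start), 0.87 = mouth 25 degrees down (end stop); a stiff hinge (0.4 N m) that stays where it is left; press down from above on the tube's top near the mouth (about 6 N at 70 mm from the pivot)
- tube0_pivot (a point): pivot of a clear closed-end tube, on its centre line, turns with the tube: x towards the mouth, y level, z out of its top. Tube 40 wide x 44 high (42 x 46 at the steel collar), inside 34 x 38 mm, slippery, from x = -90 (closed) to +90 mm (mouth). A steel tongue 12 mm wide carries its floor on to x = 189 mm and ends in a lip 9 mm above the inner floor, inner side at x = 185
- stick0_c (a point): centre of a loose square dark wooden muddler (drink-mashing bar) 170 x 22 x 22 mm, 70 g, x along its length; it starts wholly inside the tube of the same number, its orange-banded end (+x) 4 mm inside the mouth. Tipped, it rests on the tongue against the lip, outer 95 mm exposed: lift it over 10 mm square to the tube (16 mm play), then draw it out along the tube 80 mm or more. Two or three bars present
- tube1 (a joint): tilt of this tube about its level pivot, rad: 0 = mouth 25 degrees up (start), 0.87 = mouth 25 degrees down (end stop); a stiff hinge (0.4 N m) that stays where it is left; press down from above on the tube's top near the mouth (about 6 N at 70 mm from the pivot)
- tube1_pivot (a point): pivot of a clear closed-end tube, on its centre line, turns with the tube: x towards the mouth, y level, z out of its top. Tube 40 wide x 44 high (42 x 46 at the steel collar), inside 34 x 38 mm, slippery, from x = -90 (closed) to +90 mm (mouth). A steel tongue 12 mm wide carries its floor on to x = 189 mm and ends in a lip 9 mm above the inner floor, inner side at x = 185
- stick1_c (a point): centre of a loose square dark wooden muddler (drink-mashing bar) 170 x 22 x 22 mm, 70 g, x along its length; it starts wholly inside the tube of the same number, its orange-banded end (+x) 4 mm inside the mouth. Tipped, it rests on the tongue against the lip, outer 95 mm exposed: lift it over 10 mm square to the tube (16 mm play), then draw it out along the tube 80 mm or more. Two or three bars present
- tube2 (a joint): tilt of this tube about its level pivot, rad: 0 = mouth 25 degrees up (start), 0.87 = mouth 25 degrees down (end stop); a stiff hinge (0.4 N m) that stays where it is left; press down from above on the tube's top near the mouth (about 6 N at 70 mm from the pivot)
- tube2_pivot (a point): pivot of a clear closed-end tube, on its centre line, turns with the tube: x towards the mouth, y level, z out of its top. Tube 40 wide x 44 high (42 x 46 at the steel collar), inside 34 x 38 mm, slippery, from x = -90 (closed) to +90 mm (mouth). A steel tongue 12 mm wide carries its floor on to x = 189 mm and ends in a lip 9 mm above the inner floor, inner side at x = 185
- stick2_c (a point): centre of a loose square dark wooden muddler (drink-mashing bar) 170 x 22 x 22 mm, 70 g, x along its length; it starts wholly inside the tube of the same number, its orange-banded end (+x) 4 mm inside the mouth. Tipped, it rests on the tongue against the lip, outer 95 mm exposed: lift it over 10 mm square to the tube (16 mm play), then draw it out along the tube 80 mm or more. Two or three bars present
- lid0 (a joint): how far the lid of the white canister is pressed in, m: 0 = 12 mm proud, 0.012 = fully seated; a tight rubber seal moves under about 7 N and stays where it is left
- lid0_top (a point): centre of the flat top of the wooden lid, 100 mm across, of the fixed white canister, 96 mm across and 110 mm high (lid top 122 mm above the table when seated), moves with the lid
- lid1 (a joint): how far the lid of the blue canister is pressed in, m: 0 = 12 mm proud, 0.012 = fully seated; a tight rubber seal moves under about 7 N and stays where it is left
- lid1_top (a point): centre of the flat top of the wooden lid, 100 mm across, of the fixed blue canister, 96 mm across and 110 mm high (lid top 122 mm above the table when seated), moves with the lid
- sign_panel (a joint): angle of the two-sided sign about its upright pin, rad, counter-clockwise from above: 0 = red face squarely to the customers (its home), +3.14 or -3.14 = green face there; limits -3.4 to 3.4, so turning either way works; light friction (0.06 N m), stays where it is left
- sign_top (a point): middle of the top edge of the upright sign panel, on the pin's axis, 155 mm above the table; panel 8 mm thick, 120 mm wide, 100 mm high, turns above a round base 90 mm across; this point turns with the panel: x is square to the red face and points out of it, y along the top edge
- mug: bystander: white mug, 82 mm across, 90 mm high; origin at the centre of its underside
- jug: bystander: steel milk cup, 90 mm across, 110 mm high; origin at the centre of its underside
- syrup: bystander: amber bottle, 68 mm across, 200 mm high; origin at the centre of its underside

How it is judged:
By the outcome, as a careful person would: the job done as asked, in the order asked, and still so for the second after the job is handed in, with the robot touching nothing.
Of stick0, stick1, stick2 only 2 to 3 are there at a start; the rules pass over those that are not, and their reading is None.
At some moment in a run one of tray may be knocked a few centimetres aside while the robot is not near it.
Once in a run the grip may slacken for a moment while it holds something.
It also fails if it takes over 210 s, if anything falls off the work surface, if the arm or the gripper's body presses on something with over 40 N, if the wrist force passes 120 N, or if a joint passes its speed limit or range.

ROBOT

A 6-joint arm with a two-finger parallel gripper is mounted at the origin on the work surface. World frame = base frame: x ahead of the robot, y to its left, z up, the work surface at z = 0. Lengths are in m, angles in rad, forces in N, time in s.
With the tool pointing down it reaches from about 0.375 to 0.975 m from the base axis. Payload 3.8 kg.
Tool frame: the origin (TCP) lies between the finger pads; the fingertips stand 22 mm ahead of it and the grasp point (between the pads) lies 3 mm ahead of it; z points along the fingers, y is the direction in which the jaws open and shut (so a half turn about z gives the same grasp; the last joint's range is limited). The gripper opens to 85 mm and grips with 20 to 120 N. Pads are 22 mm wide; open, the fingers measure 114 mm over their backs; the gripper's body (76 mm by 85 mm) begins 54 mm behind the grasp point. The pads swing forward as they close: fully open they stand 13 mm farther back than shut.
Start: joints at [1.263, 0.264, 1.604, -0, 1.274, -0.037], TCP at [0.181, 0.65, 0.22] pointing down, gripper open.
Joint ranges: [-2.63, 2.63], [-0.94, 2.18], [0.31, 2.57], [-1.31, 4.45], [0, 2.66], [-2.55, 2.55]. Speed limits (rad/s): [2.57, 2.57, 3.14, 3.14, 3.14, 3.14].

INTERFACE

Orientations are given as a rotation vector (axis times angle).
In Python, from workcell import * gives the robot as it stands.
- The arm moves only by the tool step_arm, never from a script. Its argument "motion" is a list that holds one entry, the list of rows, each a list of 7 numbers: the finger opening in m, from 0 to 0.0854, then the shift along the world's x, y, z in m, then the turn, a rotation vector about the world's x, y, z in degrees. A call has exactly 8 rows; each row is the pose to reach, as a shift and turn from the pose measured when the call began; what a row does not reach only later rows make up. A row lasts 1/8 s, in which the tool goes at most 62.5 mm and 10.7 degrees, less where a joint would pass 70% of its speed; a pose out of reach is approached as far as the arm can. A call with a gripper value outside its range is refused whole. The fingers move at their own pace and stop on an object; "newtons" is the grip in N (left out, the last holds). Time passes only in rows, so rows that repeat a pose let the fingers close, or fill a call up. It gives the time, the measured TCP pose, the force and the opening at its end, in the units of the state.
- read_state(): the state, without advancing time (a new reading comes with each control period).
- read_camera(name): name is "scene" or "side" or "wrist"; returns (picture, depth): 400x640x3 uint8, blue, green, red; 400x640 float32, m along the optical axis (not along the pixel's ray), 0 where there is no reading.
- get_calibration(name): a dict with "K" (3x3 intrinsics, pixels), "world_from_camera" (4x4, takes a point from camera to world coordinates). Camera axes: x right, y down, z forward; pixel columns grow to the right and rows downward; lengths in m; the calibration is good to about 2 mm. A picture is of the moment at which its call begins: read the wrist's pose just before it. get_calibration takes no time and is no camera call; for the wrist camera it gives the pose at the moment of the call.
- finish_job(): hands the job in, once; it reports no verdict.
Trained networks look in the newest picture that a camera, given by its name, has taken for a name from the list of things; names that differ only in an ending like _2 or _b are one class to them, and where a whole thing is asked for, a point or a joint stands for the part that bears it (a point fixed in the world has none). Each returns a list of dicts, best first, with "score" (0 to 1); they miss things now and then, are a little off and sometimes report something else, mostly with a low value. They report only what shows in the picture. A call takes as long as a camera call.
- spot_in(camera, thing): "xyz" ([x, y, z] in m, in the coordinates of the camera as it stood for that picture, good to about 4 mm: the middle of the surface that is visible of it).
- regions_of(camera, thing): "region" (400x640 bool, what is visible of it).
The state is a dict: "time": time; "q": joint angles; "joint_vel": joint speeds; "joint_torque": joint torques, N m; "tool_pos": TCP position; "tcp_rot": TCP orientation; "wrist_force": force on the tool from outside, world axes, zero at the start; "torque": the same for the moment, N m; "width": opening from 0.0 (shut) to 1.0 (fully open).
Only numpy, scipy, OpenCV 4.12 (cv2) and the standard library are available. Lean on these libraries where they do the work, as an engineer would, in place of code of your own. Each camera call takes 0.05 s, during which the arm holds its last target. There are 200 camera calls.

## Working session

There is one attempt and no reset: what is moved stays moved. The work goes in short steps, Python scripts to look and compute and a tool call to move; the robot and the scene stay as the last step left them, time stands still between calls to the robot, and variables do not carry over. Pictures are saved under pics/ and viewed, on a budget of 14 in all, crops included, one or two more only if the job needs it, and the job is handed in when it is done.

Besides the shell and the picture viewer there is one more tool, called after ">>>" as name(argument=value, ...), one argument or row to a line, values as JSON. step_arm: Moves the arm, as the interface text tells. Its arguments: {"type":"object","properties":{"motion":{"type":"array"},"newtons":{"type":"number"}},"required":["motion"]}

```bash
ls; mkdir -p pics; cat > h.py <<'E'
from workcell import *
import numpy as np, cv2
from scipy.spatial.transform import Rotation as R
def pts(cam):
    """picture, depth, world xyz per pixel"""
    T=get_calibration(cam); im,d=read_camera(cam); K=T["K"]; M=np.array(T["world_from_camera"])
    v,u=np.mgrid[:400,:640]; K=np.array(K)
    P=np.stack([(u-K[0,2])*d/K[0,0],(v-K[1,2])*d/K[1,1],d],-1)
    W=P@M[:3,:3].T+M[:3,3]; W[d==0]=np.nan
    return im,d,W,M
def w(M,x): return M[:3,:3]@np.array(x)+M[:3,3]
E
python3 - <<'E'
from h import *
s=read_state(); print(s)
for c in ["scene","side"]:
    im,d,W,M=pts(c); cv2.imwrite(f"pics/{c}0.png",im); np.save(f"{c}0.npy",W)
    for t in ["rack","tray","tube0_pivot","tube1_pivot","tube2_pivot","stick0_c","stick1_c","stick2_c","lid0_top","lid1_top","sign_top","mug","jug","syrup"]:
        print(c,t,[(np.round(w(M,r["xyz"]),3).tolist(),round(r["score"],2)) for r in spot_in(c,t)[:3]])
print(read_state()["time"])
E
```

```text
pics
{'time': 0.0, 'q': array([ 1.26309089e+00,  2.64769281e-01,  1.60539893e+00,  1.60870246e-05,
        1.27371055e+00, -3.69017475e-02]), 'joint_vel': array([-0.00051671,  0.00109878, -0.00084657,  0.00021187,  0.00033936,
       -0.00110821]), 'joint_torque': array([ 2.52564445e-03, -5.15080619e+01, -3.67325306e+01,  2.47375310e-04,
        1.25480312e-02,  1.43468912e-05]), 'tool_pos': array([0.18032962, 0.64966332, 0.21853774]), 'tcp_rot': array([-0.42403098, -3.11243183,  0.00353323]), 'wrist_force': array([ 0.06448097, -0.66416003,  0.04960969]), 'torque': array([ 0.01990248, -0.02299394,  0.0441582 ]), 'width': 1.001917717183523}
scene rack [([0.517, 0.028, 0.011], 0.55), ([0.812, -0.169, 0.125], 0.38), ([0.541, -0.444, 0.125], 0.23)]
scene tray [([0.469, 0.352, 0.004], 0.75), ([0.537, -0.07, 0.19], 0.46)]
scene tube0_pivot [([0.536, -0.075, 0.193], 0.7)]
scene tube1_pivot [([0.527, 0.025, 0.187], 0.8), ([0.535, -0.073, 0.188], 0.32)]
scene tube2_pivot [([0.519, 0.12, 0.193], 0.77)]
scene stick0_c [([0.582, -0.07, 0.194], 0.5)]
scene stick1_c [([0.564, 0.029, 0.196], 0.65)]
[... 417 characters left out ...]
0.812, -0.17, 0.125], 0.97), ([0.516, 0.026, 0.007], 0.35)]
side rack [([0.498, 0.079, 0.156], 0.88)]
side tray [([0.467, 0.35, 0.007], 0.58)]
side tube0_pivot [([0.518, -0.065, 0.188], 0.86)]
side tube1_pivot [([0.505, 0.033, 0.186], 0.64)]
side tube2_pivot [([0.492, 0.13, 0.181], 0.88)]
side stick0_c []
side stick1_c []
side stick2_c [([0.795, 0.027, 0.077], 0.56), ([0.466, 0.351, 0.007], 0.48)]
side lid0_top [([0.63, -0.284, 0.126], 0.7)]
side lid1_top [([0.532, -0.431, 0.126], 0.56)]
side sign_top [([0.447, -0.256, 0.139], 0.54)]
side mug [([0.754, 0.306, 0.052], 0.97), ([0.534, -0.433, 0.129], 0.49)]
side jug [([0.796, 0.028, 0.074], 0.88)]
side syrup [([0.785, -0.159, 0.101], 0.6)]
1.5
```

View pics/scene0.png

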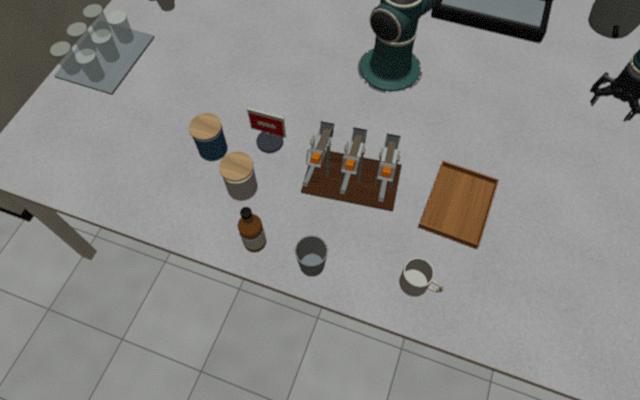

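View pics/side0.png

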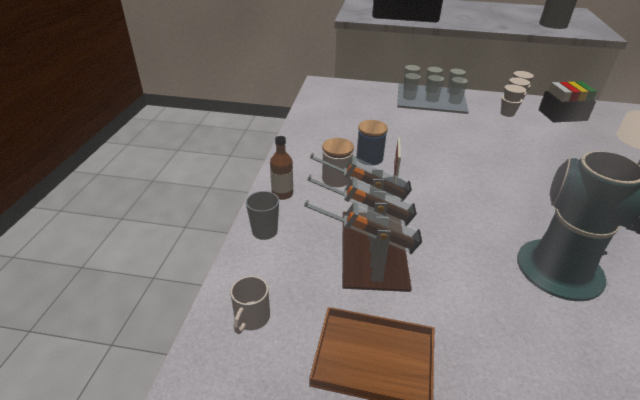

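The scene view shows the tubes at about (320,150), (352,155) and (390,160), each with an orange band near its mouth, so all three bars look present. The tray is at (460,203), the lids at (206,126) and (237,166), and the sign's red face at (267,123). The side view agrees: orange at (351,173), (346,195) and (350,219).

```bash
python3 - <<'E'
from h import *
P={c:np.load(c+"0.npy").reshape(-1,3) for c in("scene","side")}
P["both"]=np.vstack(list(P.values()))
def box(c,x,y,z):
    p=P[c]; m=(p[:,0]>x[0])&(p[:,0]<x[1])&(p[:,1]>y[0])&(p[:,1]<y[1])&(p[:,2]>z[0])&(p[:,2]<z[1]); return p[m]
def rect(p):
    r=cv2.minAreaRect((p[:,:2]*1000).astype(np.float32)); return np.round(r[0],1),np.round(r[1],1),round(r[2],1),len(p)
for c in P:
    print(c,"rackbase",rect(box(c,(.38,.68),(-.17,.23),(.007,.018))))
    print(c,"tray",rect(box(c,(.3,.65),(.23,.5),(.02,.036))), "floorz",np.median(box(c,(.42,.52),(.32,.38),(-.02,.05))[:,2]))
    for n,x,y in(("l0",.638,-.285),("l1",.537,-.436)):
        p=box(c,(x-.07,x+.07),(y-.07,y+.07),(.12,.15)); e=cv2.minEnclosingCircle((p[:,:2]*1000).astype(np.float32)); print(c,n,np.round(e[0]),round(e[1],1),np.median(p[:,2]).round(4), rect(p)[:2])
    p=box(c,(.38,.52),(-.36,-.2),(.07,.17)); print(c,"sign",rect(p),p[:,2].max())
    for i,y in enumerate((-.07,.03,.125)):
        p=box(c,(.4,.75),(y-.03,y+.03),(.13,.27)); q=p-np.mean(p,0); u,s,v=np.linalg.svd(q,full_matrices=False); v=v[0]*np.sign(v[0][0])
        print(c,"tube",i,np.mean(p,0).round(3),"yaw",np.degrees(np.arctan2(v[1],v[0])).round(1),"pitch",np.degrees(np.arcsin(v[2])).round(1),"tip",p[p[:,0]>p[:,0].max()-.01].mean(0).round(3),"end",p[p[:,0]<p[:,0].min()+.01].mean(0).round(3),len(p))
E
```

```text
scene rackbase (array([532.5,  29.4]), array([265. , 394.2]), 4.4, 2716)
scene tray (array([467.6, 350.7]), array([180.7, 245.4]), 86.8, 592) floorz 0.0036223673918533983
scene l0 [ 639. -294.] 51.8 0.1289 (array([ 637.7, -293.2]), array([100.3,  99. ]))
scene l1 [ 540. -443.] 51.8 0.1274 (array([ 539.9, -443.2]), array([99. , 98.1]))
scene sign (array([ 450.2, -279.4]), array([ 16.6, 121.1]), 0.2, 658) 0.15972578991339859
scene tube 0 [ 0.539 -0.073  0.189] yaw 4.5 pitch 15.4 tip [ 0.68  -0.059  0.23 ] end [ 0.417 -0.083  0.147] 852
scene tube 1 [0.529 0.026 0.19 ] yaw 4.4 pitch 15.1 tip [0.668 0.039 0.23 ] end [0.405 0.015 0.147] 809
scene tube 2 [0.518 0.123 0.191] yaw 6.0 pitch 14.3 tip [0.655 0.139 0.23 ] end [0.405 0.111 0.153] 804
side rackbase (array([489. ,  21.7]), array([169.8, 287.8]), 7.0, 2605)
side tray (array([465.4, 351.2]), array([183.8, 240.6]), 87.0, 1259) floorz 0.003727998250373621
side l0 [ 636. -291.] 53.0 0.1282 (array([ 634.9, -290.7]), array([ 98.2, 100.3]))
side l1 [ 535. -442.] 51.7 0.1262 (array([ 535.7, -439.8]), array([97.1, 98.3]))
side sign (array([ 
[... 436 characters left out ...]
264.8, 395.9]), 4.9, 5321)
both tray (array([467.8, 351.1]), array([183.8, 245.3]), 87.0, 1851) floorz 0.0036989405630589722
both l0 [ 636. -291.] 53.4 0.1285 (array([ 636.7, -292. ]), array([102.6, 101.7]))
both l1 [ 537. -441.] 52.9 0.1268 (array([ 537.9, -442.3]), array([ 99.8, 103. ]))
both sign (array([ 450.3, -277.7]), array([ 16.9, 124.7]), 1.5, 833) 0.15972578991339859
both tube 0 [ 0.527 -0.07   0.184] yaw 3.4 pitch 17.4 tip [ 0.679 -0.059  0.229] end [ 0.415 -0.081  0.146] 2216
both tube 1 [0.515 0.03  0.184] yaw 3.1 pitch 17.6 tip [0.667 0.04  0.229] end [0.406 0.019 0.146] 2457
both tube 2 [0.504 0.129 0.183] yaw 3.6 pitch 17.7 tip [0.654 0.14  0.229] end [0.405 0.117 0.149] 2820
```

>>> step_arm(
  motion=[
    [[0, 0.02, -0.03, 0.03, 0, 0, 3], [0, 0.05, -0.07, 0.06, 0, 0, 6], [0, 0.08, -0.115, 0.09, 0, 0, 10], [0, 0.11, -0.16, 0.11, 0, 0, 14], [0, 0.145, -0.205, 0.11, 0, 0, 18], [0, 0.18, -0.25, 0.11, 0, 0, 22], [0, 0.21, -0.295, 0.11, 0, 0, 22], [0, 0.24, -0.34, 0.11, 0, 0, 22]],
  ],
  newtons=40,
)

```text
time: 2.5
tool_pos: [0.4214, 0.3088, 0.3302]
tcp_rot: [-0.178, 3.136, 0.001]
wrist_force: [0.5, 0.7, -0.2]
width: 0.002
```

>>> step_arm(
  motion=[
    [[0, 0.03, -0.045, 0, 0, 0, 0], [0, 0.06, -0.09, 0, 0, 0, 0], [0, 0.09, -0.135, -0.01, 0, 0, 0], [0, 0.121, -0.181, -0.02, 0, 0, 0], [0, 0.121, -0.181, -0.03, 0, 0, 0], [0, 0.121, -0.181, -0.03, 0, 0, 0], [0, 0.121, -0.181, -0.03, 0, 0, 0], [0, 0.121, -0.181, -0.03, 0, 0, 0]],
  ],
)

```text
time: 3.5
tool_pos: [0.5421, 0.1291, 0.301]
tcp_rot: [-0.181, 3.134, 0.001]
wrist_force: [-0.6, 0.0, 0.0]
width: -0.001
```

```bash
cat > tube.py <<'E'
from h import *
s=read_state(); print(s["tool_pos"].round(4),np.round(s["wrist_force"],1),s["width"],s["time"]); Rm=R.from_rotvec(s["tcp_rot"]).as_matrix(); print(Rm.round(3))
E
python3 - <<'E'
from tube import *
im,d,W,M=pts("wrist"); cv2.imwrite("pics/w1.png",im); np.save("w1.npy",W); print(M.round(3))
p=W.reshape(-1,3); p=p[(p[:,2]>.14)]
for i,y in enumerate((-.07,.03,.13)):
    q=p[abs(p[:,1]-y)<.035]
    if len(q)>50:
        for x in np.arange(.42,.70,.03):
            r=q[abs(q[:,0]-x)<.006]
            if len(r)>5: print(i,x.round(3),"y",np.percentile(r[:,1],[2,50,98]).round(4),"z",np.percentile(r[:,2],[50,95]).round(4))
E
```

```text
[0.5421 0.1291 0.301 ] [-0.6  0.   0. ] -0.0006577464931706986 3.5
[[-0.993 -0.115  0.002]
 [-0.115  0.993  0.001]
 [-0.002  0.001 -1.   ]]
[[-0.114  0.951  0.286  0.47 ]
 [ 0.993  0.109  0.033  0.119]
 [ 0.     0.288 -0.958  0.456]
 [ 0.     0.     0.     1.   ]]
0 0.42 y [-0.1045 -0.0849 -0.0715] z [0.1515 0.1548]
0 0.45 y [-0.1042 -0.0786 -0.0678] z [0.165  0.1687]
0 0.48 y [-0.1036 -0.0726 -0.0584] z [0.1785 0.1827]
0 0.51 y [-0.1004 -0.0671 -0.0548] z [0.1921 0.1967]
0 0.54 y [-0.0968 -0.0655 -0.057 ] z [0.2066 0.2109]
0 0.57 y [-0.0944 -0.0612 -0.0523] z [0.221  0.2243]
0 0.6 y [-0.0768 -0.0698 -0.0637] z [0.1909 0.1938]
0 0.63 y [-0.0729 -0.066  -0.06  ] z [0.205  0.2082]
0 0.66 y [-0.0693 -0.0621 -0.0564] z [0.2193 0.2224]
1 0.42 y [-0.0042  0.0144  0.0287] z [0.1571 0.1606]
1 0.45 y [-0.0043  0.0177  0.0325] z [0.171  0.1744]
1 0.48 y [-0.0034  0.024   0.0458] z [0.1845 0.1882]
1 0.51 y [0.0001 0.0252 0.0399] z [0.199  0.2026]
1 0.54 y [0.0036 0.0293 0.0645] z [0.2131 0.2172]
1 0.57 y [0.0073 0.0468 0.0482] z [0.1949 0.2105]
1 0.6 y [0.0243 0.0306 0.0364] z [0.1967 0.1996]
1 0.63 y [0.0276 0.0342 0.0401] z [0.2108 0.2137]
2 0.42 y [0.0957 0.112  0.1281] z [0.1634 0.1662]
2 0.45 y [0.0958 0.1137 0.1318] z [0.1773 0.1801]
2 0.48 y [0.0969 0.1195 0.1442] z [0.1909 0.1942]
2 0.51 y [0.1008 0.1198 0.1388] z [0.2054 0.2084]
2 0.54 y [0.0959 0.125  0.1644] z [0.3697 0.402 ]
2 0.57 y [0.1082 0.1254 0.1381] z [0.1873 0.191 ]
```

View pics/w1.png

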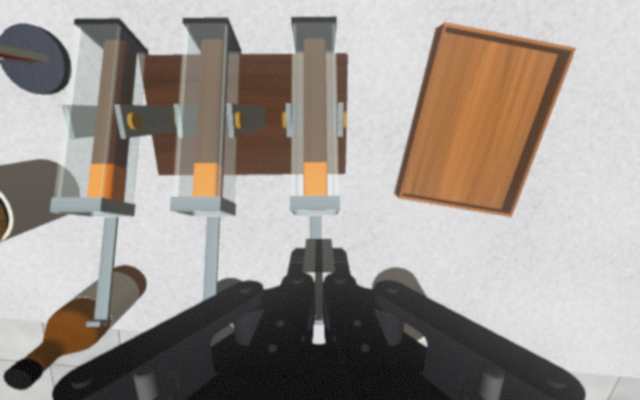

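The wrist view shows all three bars, with orange bands at (101,181), (205,181) and (315,179). The tongues run down from the collars at (92,207), (203,207) and (315,205), and the tray is at (485,120). I'll press tube2 first.

>>> step_arm(
  motion=[
    [[0, -0.002, -0.005, -0.045, 0, 0, 0], [0, -0.002, -0.005, -0.06, 0, 0, 0], [0, -0.002, -0.005, -0.073, 0, 0, 0], [0, -0.002, -0.005, -0.085, 0, 0, 0], [0, -0.002, -0.005, -0.097, 0, 0, 0], [0, -0.002, -0.005, -0.108, 0, 0, 0], [0, -0.002, -0.005, -0.112, 0, 0, 0], [0, -0.002, -0.005, -0.112, 0, 0, 0]],
  ],
)

```text
time: 4.55
tool_pos: [0.5417, 0.1242, 0.1903]
tcp_rot: [-0.18, 3.131, 0.002]
wrist_force: [1.1, 0.1, 3.8]
width: 0.0
```

>>> step_arm(
  motion=[
    [[0, 0, 0, -0.003, 0, 0, 0], [0, 0, 0, -0.005, 0, 0, 0], [0, 0, 0, -0.007, 0, 0, 0], [0, 0, 0, -0.007, 0, 0, 0], [0, 0, 0, -0.007, 0, 0, 0], [0, 0, 0, -0.007, 0, 0, 0], [0, 0, 0, -0.007, 0, 0, 0], [0, 0, 0, -0.007, 0, 0, 0]],
  ],
)

```text
time: 5.55
tool_pos: [0.5435, 0.1245, 0.1849]
tcp_rot: [-0.18, 3.127, 0.002]
wrist_force: [1.6, -0.2, 5.1]
width: 0.0
```

>>> step_arm(
  motion=[
    [[0, -0.002, 0, -0.003, 0, 0, 0], [0, -0.002, 0, -0.005, 0, 0, 0], [0, -0.002, 0, -0.007, 0, 0, 0], [0, -0.002, 0, -0.008, 0, 0, 0], [0, -0.002, 0, -0.008, 0, 0, 0], [0, -0.002, 0, -0.008, 0, 0, 0], [0, -0.002, 0, -0.008, 0, 0, 0], [0, -0.002, 0, -0.008, 0, 0, 0]],
  ],
)

```text
time: 6.55
tool_pos: [0.5438, 0.1248, 0.1788]
tcp_rot: [-0.179, 3.121, 0.003]
wrist_force: [2.3, -0.5, 7.1]
width: 0.001
```

>>> step_arm(
  motion=[
    [[0, 0, 0, 0.04, 0, 0, 0], [0, 0, 0, 0.09, 0, 0, 0], [0, 0, 0, 0.121, 0, 0, 0], [0, 0.005, -0.05, 0.121, 0, 0, 0], [0, 0.01, -0.1, 0.121, 0, 0, 0], [0, 0.01, -0.1, 0.121, 0, 0, 0], [0, 0.01, -0.1, 0.121, 0, 0, 0], [0, 0.01, -0.1, 0.121, 0, 0, 0]],
  ],
)

```text
time: 7.55
tool_pos: [0.5535, 0.0258, 0.2995]
tcp_rot: [-0.181, 3.122, 0.004]
wrist_force: [-0.8, 0.6, -1.0]
width: 0.002
```

```bash
cat >> tube.py <<'E'
def slopes(tag,cams=("wrist","side")):
    for cam in cams:
        im,d,W,M=pts(cam); cv2.imwrite(f"pics/{cam}_{tag}.png",im); np.save(f"{cam}_{tag}.npy",W); p=W.reshape(-1,3)
        for i,(xp,yp) in enumerate(((.500,-.082),(.488,.017),(.476,.1158))):
            h=(p[:,0]-xp)*.9925+(p[:,1]-yp)*.122; l=-(p[:,0]-xp)*.122+(p[:,1]-yp)*.9925
            m=(abs(l)<.02)&(p[:,2]>.07)&(p[:,2]<.27)
            print(cam,i,[(int(a*1000),*(np.percentile(p[m&(abs(h-a)<.004)][:,2],[20,50,90])*1000).round(),(np.median(l[m&(abs(h-a)<.004)])*1000).round(1)) for a in np.arange(-.08,.19,.03) if (m&(abs(h-a)<.004)).sum()>4])
E
python3 -c "
from tube import *
slopes('a')"
```

```text
[0.5535 0.0258 0.2995] [-0.8  0.6 -1. ] 0.0015639226655373545 7.55
[[-0.993 -0.116  0.014]
 [-0.116  0.993  0.003]
 [-0.015  0.002 -1.   ]]
wrist 0 [(-80, np.float64(150.0), np.float64(152.0), np.float64(153.0), np.float64(2.5)), (-50, np.float64(162.0), np.float64(165.0), np.float64(168.0), np.float64(5.0)), (-20, np.float64(174.0), np.float64(179.0), np.float64(181.0), np.float64(5.6)), (9, np.float64(193.0), np.float64(194.0), np.float64(196.0), np.float64(1.5)), (39, np.float64(204.0), np.float64(207.0), np.float64(210.0), np.float64(5.0)), (69, np.float64(221.0), np.float64(223.0), np.float64(224.0), np.float64(4.6)), (99, np.float64(189.0), np.float64(191.0), np.float64(192.0), np.float64(-0.8)), (130, np.float64(203.0), np.float64(205.0), np.float64(206.0), np.float64(-0.5)), (159, np.float64(216.0), np.float64(217.0), np.float64(219.0), np.float64(-3.7))]
wrist 1 [(-80, np.float64(151.0), np.float64(152.0), np.float64(154.0), np.float64(-0.5)), (-50, np.float64(165.0), np.float64(166.0), np.float64(168.0), np.float64(-0.7)), (-20, np.float64(179.0), np.float64(180.0), np.floa
[... 2676 characters left out ...]
, np.float64(182.0), np.float64(185.0), np.float64(9.5)), (-20, np.float64(174.0), np.float64(184.0), np.float64(187.0), np.float64(8.3)), (9, np.float64(183.0), np.float64(186.0), np.float64(187.0), np.float64(0.1)), (39, np.float64(180.0), np.float64(187.0), np.float64(189.0), np.float64(8.0)), (69, np.float64(186.0), np.float64(188.0), np.float64(190.0), np.float64(6.6)), (99, np.float64(147.0), np.float64(149.0), np.float64(150.0), np.float64(2.9)), (130, np.float64(149.0), np.float64(150.0), np.float64(152.0), np.float64(3.7)), (159, np.float64(151.0), np.float64(152.0), np.float64(153.0), np.float64(3.0)), (190, np.float64(153.0), np.float64(158.0), np.float64(163.0), np.float64(4.8))]
```

View pics/wrist_a.png

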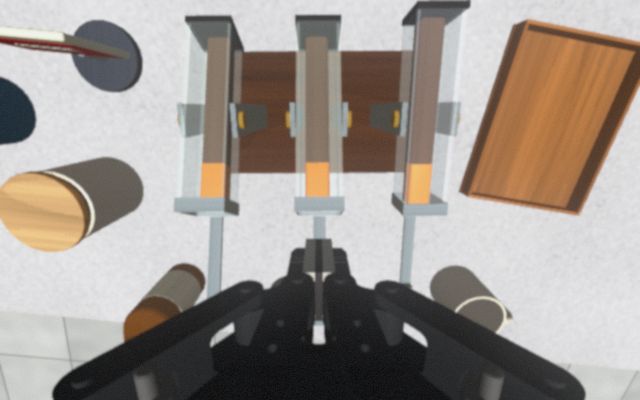

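The view shows tube2 (collar at about (418,205)) only around level, and its bar has not slid yet. I'll check where the fingertips really are.

```bash
python3 - <<'E'
from tube import *
W=np.load("wrist_a.npy"); C=get_calibration("wrist"); K=np.array(C["K"]); M=np.linalg.inv(np.array(C["world_from_camera"]))
t=s["tool_pos"]; z=Rm[:,2]
for a in (0,.003,.022):
    c=M[:3,:3]@(t+a*z)+M[:3,3]; print(a,(K@c/c[2])[:2].round(1))
for r in range(225,360,8): print(r,W[r,318].round(3))
print(s["q"].round(2))
E
```

```text
[0.5536 0.0259 0.2996] [-0.5 -0.  -0.4] 0.0004511079349393329 7.65
[[-0.993 -0.116  0.014]
 [-0.116  0.993  0.003]
 [-0.015  0.002 -1.   ]]
0 [322.1 243.8]
0.003 [322.1 241.6]
0.022 [321.7 229.2]
225 [0.587 0.027 0.189]
233 [0.593 0.028 0.194]
241 [0.543 0.022 0.318]
249 [0.543 0.022 0.328]
257 [0.543 0.022 0.336]
265 [0.543 0.022 0.343]
273 [0.543 0.022 0.349]
281 [0.547 0.023 0.349]
289 [0.55  0.023 0.349]
297 [0.554 0.023 0.349]
305 [0.557 0.024 0.35 ]
313 [0.561 0.024 0.35 ]
321 [0.66  0.036 0.235]
329 [0.873 0.06  0.001]
337 [0.891 0.063 0.001]
345 [0.544 0.022 0.386]
353 [0.542 0.022 0.39 ]
[-0.   -0.02  1.77  0.    1.37 -1.69]
```

The fingertips are about 14 mm behind the reported TCP rather than 22 mm ahead. The depth image and the press height agree on this, so I'll use that offset.

>>> step_arm(
  motion=[
    [[0, 0.0, -0.001, -0.06, 0, 0, 0], [0, 0.0, -0.001, -0.085, 0, 0, 0], [0, 0.0, -0.001, -0.1, 0, 0, 0], [0, 0.0, -0.001, -0.115, 0, 0, 0], [0, 0.0, -0.001, -0.13, 0, 0, 0], [0, 0.0, -0.001, -0.142, 0, 0, 0], [0, 0.0, -0.001, -0.15, 0, 0, 0], [0, 0.0, -0.001, -0.15, 0, 0, 0]],
  ],
)

```text
time: 8.65
tool_pos: [0.5584, 0.0257, 0.1532]
tcp_rot: [-0.183, 3.111, 0.003]
wrist_force: [4.4, 0.5, 4.8]
width: -0.001
```

>>> step_arm(
  motion=[
    [[0, 0, 0, -0.002, 0, 0, 0], [0, 0, 0, -0.004, 0, 0, 0], [0, 0, 0, -0.004, 0, 0, 0], [0, 0, 0, -0.004, 0, 0, 0], [0, 0, 0, -0.004, 0, 0, 0], [0, 0, 0, -0.004, 0, 0, 0], [0, 0, 0, -0.004, 0, 0, 0], [0, 0, 0, -0.004, 0, 0, 0]],
  ],
)

```text
time: 9.65
tool_pos: [0.5599, 0.0262, 0.1504]
tcp_rot: [-0.183, 3.108, 0.004]
wrist_force: [1.8, 2.1, 5.1]
width: 0.003
```

```bash
python3 -c "
from tube import *
slopes('b',('side',))" | sed 's/np.float64//g' | grep -v "side 0"
```

```text
[0.5599 0.0262 0.1504] [1.8 2.1 5.1] 0.003294525775763647 9.65
[[-0.993 -0.117  0.028]
 [-0.117  0.993  0.004]
 [-0.029  0.001 -1.   ]]
side 1 [(-80, (179.0), (191.0), (205.0), (17.6)), (-50, (196.0), (208.0), (211.0), (11.2)), (-20, (173.0), (195.0), (199.0), (12.9)), (9, (182.0), (184.0), (185.0), (-0.5)), (39, (161.0), (170.0), (172.0), (10.8)), (69, (157.0), (170.0), (188.0), (12.5)), (99, (109.0), (120.0), (125.0), (8.3)), (130, (95.0), (108.0), (113.0), (7.2)), (159, (85.0), (96.0), (101.0), (9.4))]
side 2 [(-80, (176.0), (182.0), (184.0), (7.6)), (-50, (166.0), (183.0), (184.0), (10.4)), (-20, (163.0), (184.0), (186.0), (11.2)), (9, (132.0), (186.0), (187.0), (-2.1)), (39, (175.0), (187.0), (189.0), (9.7)), (69, (176.0), (189.0), (190.0), (10.0)), (99, (147.0), (149.0), (151.0), (3.0)), (130, (149.0), (150.0), (151.0), (2.5)), (159, (150.0), (152.0), (153.0), (2.5)), (190, (153.0), (157.0), (162.0), (4.8))]
```

>>> step_arm(
  motion=[
    [[0, 0, 0, -0.004, 0, 0, 0], [0, 0, 0, -0.005, 0, 0, 0], [0, 0, 0, -0.005, 0, 0, 0], [0, 0, 0, 0.04, 0, 0, 0], [0, 0, 0, 0.09, 0, 1.5, 0], [0, -0.008, 0.05, 0.09, 0, 1.5, 0], [0, -0.018, 0.098, 0.08, 0, 1.5, 0], [0, -0.018, 0.098, 0.08, 0, 1.5, 0]],
  ],
)

```text
time: 10.7
tool_pos: [0.5396, 0.1266, 0.2285]
tcp_rot: [0.191, -3.134, -0.007]
wrist_force: [-0.7, -1.0, 0.1]
width: 0.002
```

>>> step_arm(
  motion=[
    [[0, 0, 0, -0.04, 0, 0, 0], [0, 0, 0, -0.05, 0, 0, 0], [0, 0, 0, -0.06, 0, 0, 0], [0, 0, 0, -0.07, 0, 0, 0], [0, 0, 0, -0.08, 0, 0, 0], [0, 0, 0, -0.085, 0, 0, 0], [0, 0, 0, -0.085, 0, 0, 0], [0, 0, 0, -0.085, 0, 0, 0]],
  ],
)

```text
time: 11.7
tool_pos: [0.5451, 0.1266, 0.149]
tcp_rot: [-0.189, 3.126, 0.008]
wrist_force: [3.0, -0.3, 12.4]
width: 0.003
```

>>> step_arm(
  motion=[
    [[0, 0, 0, 0.05, 0, 0, 0], [0, 0, 0, 0.11, 0, 0, 0], [0, 0.005, -0.05, 0.11, 0, 0.5, 0], [0, 0.01, -0.1, 0.11, 0, 0.5, 0], [0, 0.015, -0.15, 0.11, 0, 0.5, 0], [0, 0.019, -0.2, 0.11, 0, 0.5, 0], [0, 0.019, -0.2, 0.11, 0, 0.5, 0], [0, 0.019, -0.2, 0.11, 0, 0.5, 0]],
  ],
)

```text
time: 12.7
tool_pos: [0.5639, -0.0739, 0.2592]
tcp_rot: [-0.186, 3.135, 0.01]
wrist_force: [0.1, 0.4, -0.3]
width: 0.002
```

>>> step_arm(
  motion=[
    [[0, 0, 0, -0.035, 0, 0, 0], [0, 0, 0, -0.05, 0, 0, 0], [0, 0, 0, -0.065, 0, 0, 0], [0, 0, 0, -0.08, 0, 0, 0], [0, 0, 0, -0.093, 0, 0, 0], [0, 0, 0, -0.106, 0, 0, 0], [0, 0, 0, -0.114, 0, 0, 0], [0, 0, 0, -0.114, 0, 0, 0]],
  ],
)

```text
time: 13.7
tool_pos: [0.5694, -0.0731, 0.1493]
tcp_rot: [-0.188, 3.123, 0.008]
wrist_force: [5.8, 1.6, 6.7]
width: 0.001
```

>>> step_arm(
  motion=[
    [[0, 0, 0, -0.007, 0, 0, 0], [0, 0, 0, -0.008, 0, 0, 0], [0, 0, 0, -0.008, 0, 0, 0], [0, 0, 0, 0.03, 0, 0, 0], [0.05, 0.015, 0.02, 0.08, -1, 8, 0], [0.05, 0.03, 0.06, 0.08, -2, 16, 0], [0.05, 0.051, 0.106, 0.08, -3, 24.5, 0], [0.05, 0.051, 0.106, 0.04, -3, 24.5, 0]],
  ],
)

```text
time: 14.7
tool_pos: [0.6253, 0.0378, 0.1882]
tcp_rot: [0.17, -2.722, 0.03]
wrist_force: [-1.5, -0.5, -0.9]
width: 0.588
```

>>> step_arm(
  motion=[
    [[0.05, 0, 0, -0.02, 0, 0, 0], [0.05, 0, 0, -0.02, 0, 0, 0], [0.05, 0, 0, -0.02, 0, 0, 0], [0.05, 0, 0, -0.02, 0, 0, 0], [0.05, 0, 0, -0.02, 0, 0, 0], [0.05, 0, 0, -0.02, 0, 0, 0], [0.05, 0, 0, -0.02, 0, 0, 0], [0.05, 0, 0, -0.02, 0, 0, 0]],
  ],
)

```text
time: 15.7
tool_pos: [0.6253, 0.0378, 0.1682]
tcp_rot: [0.17, -2.722, 0.03]
wrist_force: [-0.3, -0.1, 0.0]
width: 0.587
```

```bash
python3 -c "
from tube import *
slopes('c')
W=np.load('wrist_c.npy').reshape(-1,3); t=(W-s['tool_pos'])@Rm
m=(abs(t[:,0])<.03)&(abs(t[:,1])<.07)&(t[:,2]<.02)&(t[:,2]>-.1)
for y in np.arange(-.06,.061,.006):
    q=t[m&(abs(t[:,1]-y)<.003)]
    if len(q)>3: print(y.round(3),len(q),np.percentile(q[:,2],[50,90,99]).round(3),np.percentile(q[:,0],[2,98]).round(3))
" | sed 's/np.float64//g'
```

```text
[0.6253 0.0378 0.1682] [-0.3 -0.1  0. ] 0.586976068132501 15.7
[[-0.908 -0.124 -0.401]
 [-0.115  0.992 -0.046]
 [ 0.403  0.004 -0.915]]
wrist 0 [(9, (185.0), (186.0), (188.0), (1.1)), (39, (165.0), (171.0), (174.0), (6.2)), (69, (155.0), (158.0), (160.0), (5.0)), (99, (119.0), (122.0), (125.0), (5.5)), (130, (105.0), (109.0), (110.0), (5.3)), (159, (92.0), (95.0), (97.0), (4.8))]
wrist 1 [(9, (185.0), (186.0), (188.0), (-0.3)), (39, (171.0), (172.0), (174.0), (-0.4)), (69, (157.0), (158.0), (160.0), (-0.4)), (99, (122.0), (123.0), (125.0), (-2.1)), (130, (108.0), (109.0), (111.0), (-1.8)), (159, (254.0), (262.0), (267.0), (-12.6))]
wrist 2 [(9, (185.0), (186.0), (188.0), (-0.7)), (39, (170.0), (172.0), (174.0), (-1.4)), (69, (157.0), (158.0), (160.0), (-1.0)), (99, (119.0), (122.0), (125.0), (-4.0)), (130, (105.0), (108.0), (110.0), (-4.3)), (159, (92.0), (95.0), (97.0), (-3.7))]
side 0 [(-80, (195.0), (198.0), (205.0), (10.7)), (-50, (186.0), (209.0), (214.0), (16.3)), (-20, (171.0), (196.0), (199.0), (15.2)), (9, (182.0), (184.0), (186.0), (0.9)), (39, (149.0), (167.0), (170.0), (1
[... 1237 characters left out ...]
051 -0.021] [-0.006  0.018]
-0.018 918 [-0.094 -0.086 -0.083] [0.01  0.018]
-0.012 925 [-0.093 -0.086 -0.085] [0.01  0.012]
-0.006 948 [-0.094 -0.088 -0.086] [0.01  0.012]
-0.0 916 [-0.094 -0.088 -0.086] [0.009 0.012]
0.006 983 [-0.094 -0.087 -0.085] [0.009 0.012]
0.012 809 [-0.094 -0.087 -0.085] [0.009 0.018]
0.018 1238 [-0.092 -0.082 -0.078] [0.016 0.018]
0.024 2568 [-0.056 -0.028 -0.018] [-0.009  0.018]
0.03 919 [-0.062 -0.032 -0.022] [0.007 0.017]
0.036 839 [-0.067 -0.035 -0.024] [-0.006  0.012]
0.042 1627 [-0.07  -0.064 -0.058] [-0.011  0.012]
0.048 5120 [-0.086 -0.072 -0.063] [-0.011  0.013]
0.054 2081 [-0.085 -0.071 -0.065] [-0.008  0.013]
0.06 788 [-0.094 -0.085 -0.079] [0.011 0.013]
```

View pics/wrist_c.png

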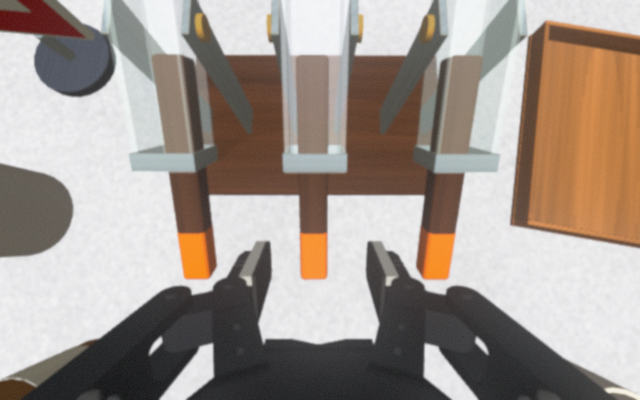

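All three bars have slid out against the lips: orange ends at (197,255), (314,255) and (437,255), pads at x=258 and 380, tray at right. I'll check the jug, bottle and mug clearances before drawing.

```bash
python3 - <<'E'
from h import *
p=np.vstack([np.load(c+"0.npy").reshape(-1,3) for c in("scene","side")])
for n,x,y,z0,z1 in(("jug",.79,.01,.08,.12),("syrup",.8,-.165,.04,.12),("mug",.75,.3,.05,.1)):
    q=p[(abs(p[:,0]-x)<.1)&(abs(p[:,1]-y)<.075)&(p[:,2]>z0)&(p[:,2]<z1)]
    print(n,q.min(0).round(3),q.max(0).round(3),cv2.minEnclosingCircle((q[:,:2]*1000).astype(np.float32)))
E
```

```text
jug [ 0.755 -0.043  0.08 ] [0.848 0.049 0.115] ((800.6299438476562, 4.197844982147217), 47.23646545410156)
syrup [ 0.757 -0.204  0.04 ] [ 0.83  -0.141  0.12 ] ((792.2586669921875, -176.95028686523438), 37.80843734741211)
mug [0.709 0.247 0.05 ] [0.795 0.366 0.095] ((750.8016357421875, 306.9399108886719), 60.06487274169922)
```

>>> step_arm(
  motion=[
    [[0.05, -0.011, -0.0075, 0, 0, 0, 0], [0.05, -0.02, -0.0085, -0.02, 0, 0, 0], [0.05, -0.032, -0.01, -0.05, 0, 0, 0], [0.05, -0.043, -0.0115, -0.075, 0, 0, 0], [0.05, -0.05, -0.012, -0.0895, 0, 0, 0], [0.05, -0.05, -0.012, -0.0895, 0, 0, 0], [0.05, -0.05, -0.012, -0.0895, 0, 0, 0], [0.05, -0.05, -0.012, -0.0895, 0, 0, 0]],
  ],
  newtons=60,
)

```text
time: 16.8
tool_pos: [0.5767, 0.0259, 0.0799]
tcp_rot: [0.17, -2.724, 0.03]
wrist_force: [0.6, 0.9, 0.7]
width: 0.586
```

>>> step_arm(
  motion=[
    [[0, 0, 0, 0, 0, 0, 0], [0, 0, 0, 0, 0, 0, 0], [0, 0, 0, 0, 0, 0, 0], [0, 0, 0, 0, 0, 0, 0], [0, 0, 0, 0, 0, 0, 0], [0, 0, 0, 0, 0, 0, 0], [0, 0, 0, 0, 0, 0, 0], [0, 0, 0, 0, 0, 0, 0]],
  ],
  newtons=60,
)

```text
time: 17.8
tool_pos: [0.5776, 0.026, 0.0808]
tcp_rot: [0.17, -2.726, 0.03]
wrist_force: [0.8, 0.7, 5.4]
width: 0.246
```

>>> step_arm(
  motion=[
    [[0, 0.0025, 0.0003, 0.0055, 0, 0, 0], [0, 0.005, 0.0006, 0.0105, 0, 0, 0], [0, 0.0052, 0.0006, 0.0113, 0, 0, 0], [0, 0.0052, 0.0006, 0.0113, 0, 0, 0], [0, 0.014, 0.0017, 0.0071, 0, 0, 0], [0, 0.023, 0.0028, 0.0028, 0, 0, 0], [0, 0.032, 0.0039, -0.0014, 0, 0, 0], [0, 0.032, 0.0039, -0.0014, 0, 0, 0]],
  ],
)

```text
time: 18.8
tool_pos: [0.6101, 0.03, 0.0785]
tcp_rot: [0.171, -2.725, 0.03]
wrist_force: [0.4, 0.6, -0.1]
width: 0.25
```

>>> step_arm(
  motion=[
    [[0, 0.0126, 0.0016, -0.0059, 0, 0, 0], [0, 0.0252, 0.0031, -0.0118, 0, 0, 0], [0, 0.0378, 0.0047, -0.0178, 0, 0, 0], [0, 0.0504, 0.0062, -0.0237, 0, 0, 0], [0, 0.0504, 0.0062, -0.0237, 0, 0, 0], [0, 0.0525, 0.0062, 0.02, 0, 0, 0], [0, 0.0525, 0.0062, 0.07, 0, 0, 0], [0, 0.0525, 0.0062, 0.12, 0, 0, 0]],
  ],
)

```text
time: 19.8
tool_pos: [0.6622, 0.0361, 0.1999]
tcp_rot: [0.17, -2.725, 0.03]
wrist_force: [1.2, -0.9, -0.7]
width: 0.25
```

>>> step_arm(
  motion=[
    [[0, 0, 0.01, 0.03, 0.9, -7.9, 0], [0, -0.01, 0.03, 0.06, 1.8, -15.8, 0], [0, -0.03, 0.07, 0.08, 2.7, -23.7, 0], [0, -0.055, 0.12, 0.08, 2.7, -23.7, 0], [0, -0.08, 0.17, 0.08, 2.7, -23.7, 0], [0, -0.105, 0.22, 0.08, 2.7, -23.7, 0], [0, -0.13, 0.27, 0.08, 2.7, -23.7, 0], [0, -0.13, 0.27, 0.08, 2.7, -23.7, 0]],
  ],
)

```text
time: 20.8
tool_pos: [0.5296, 0.3093, 0.2802]
tcp_rot: [-0.204, 3.132, 0.0]
wrist_force: [0.2, -0.3, -0.7]
width: 0.247
```

>>> step_arm(
  motion=[
    [[0, -0.02, 0.04, 0, 0, 0, -5], [0, -0.048, 0.092, -0.02, 0, 0, -10.3], [0, -0.048, 0.092, -0.04, 0, 0, -10.3], [0, -0.048, 0.092, -0.04, 0, 0, -10.3], [0, -0.048, 0.092, -0.04, 0, 0, -10.3], [0, -0.048, 0.092, -0.04, 0, 0, -10.3], [0, -0.048, 0.092, -0.04, 0, 0, -10.3], [0, -0.048, 0.092, -0.04, 0, 0, -10.3]],
  ],
)

```text
time: 21.8
tool_pos: [0.4821, 0.401, 0.2408]
tcp_rot: [0.079, 3.137, 0.001]
wrist_force: [0.1, -0.3, -1.4]
width: 0.248
```

```bash
cat > place.py <<'E'
from tube import *
import sys
def rect(p): 
    r=cv2.minAreaRect((p[:,:2]*1000).astype(np.float32)); return np.round(r[0],1),np.round(r[1],1),round(r[2],1),len(p)
def traylook(tag):
    im,d,W,M=pts("wrist"); cv2.imwrite(f"pics/{tag}.png",im)
    p=W.reshape(-1,3); t=(p-s["tool_pos"])@Rm
    q=p[(p[:,2]>.022)&(p[:,2]<.04)&(p[:,0]<.66)&(p[:,1]>.2)]; print("wrist rim",rect(q))
    # dark/orange bar held
    m=(t[:,2]>-.06)&(t[:,2]<-.015)&(abs(t[:,1])<.009)&(abs(t[:,0])<.14)
    if m.sum()>10:
        for x in np.arange(-.12,.121,.015):
            r=t[m&(abs(t[:,0]-x)<.004)]
            if len(r)>3: print("bar x",x.round(3),np.median(r,0).round(4),np.percentile(r[:,1],[3,97]).round(4))
        print("ends",np.percentile(t[m][:,0],[0.5,99.5]))
    for c in("scene","side"):
        im,d,W,M=pts(c); cv2.imwrite(f"pics/{tag}_{c}.png",im); p=W.reshape(-1,3)
        q=p[(p[:,2]>.022)&(p[:,2]<.036)&(p[:,0]>.3)&(p[:,0]<.63)&(p[:,1]>.22)&(p[:,1]<.5)]; print(c,"rim",rect(q))
E
python3 -c "
from place import *
traylook('p1')"
```

```text
[0.4821 0.401  0.2408] [ 0.1 -0.3 -1.4] 0.24763450034654766 21.8
[[-0.999  0.05   0.004]
 [ 0.05   0.999  0.   ]
 [-0.004  0.001 -1.   ]]
wrist rim (array([465.5, 349.3]), array([180.2, 238.4]), 86.9, 2550)
bar x -0.03 [-0.0286 -0.0004 -0.042 ] [-0.0084  0.0081]
bar x -0.015 [-0.0149 -0.     -0.0422] [-0.0082  0.0083]
bar x 0.0 [ 0.      0.0004 -0.0425] [-0.0084  0.0086]
bar x 0.015 [ 0.0151 -0.0001 -0.0427] [-0.0085  0.0083]
bar x 0.03 [ 0.0302 -0.0002 -0.043 ] [-0.0083  0.0081]
bar x 0.045 [ 0.0451 -0.0003 -0.0433] [-0.0085  0.0083]
bar x 0.06 [ 0.0601 -0.0003 -0.0436] [-0.0086  0.0083]
bar x 0.075 [ 0.0751 -0.     -0.0438] [-0.0084  0.0083]
bar x 0.09 [ 0.0901 -0.0001 -0.0441] [-0.0084  0.0082]
ends [-0.02982573  0.09858352]
scene rim (array([468. , 350.5]), array([180. , 246.6]), 87.0, 497)
side rim (array([465.2, 350.9]), array([182. , 240.5]), 86.8, 1140)
```

View pics/p1.png

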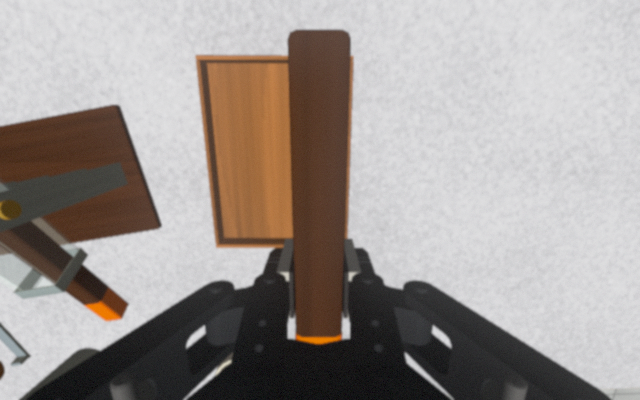

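The bar is held along the tray, its inner end at the top (320,35), centred in the jaws. The tray at (270,150) has not moved. Lowering it into the +y slot.

>>> step_arm(
  motion=[
    [[0, 0, -0.0035, -0.05, 0, 0, 0], [0, 0, -0.0035, -0.1, 0, 0, 0], [0, 0, -0.0035, -0.15, 0, 0, 0], [0, 0, -0.0035, -0.19, 0, 0, 0], [0, 0, -0.0035, -0.22, 0, 0, 0], [0, 0, -0.0035, -0.24, 0, 0, 0], [0, 0, -0.0035, -0.249, 0, 0, 0], [0, 0, -0.0035, -0.249, 0, 0, 0]],
  ],
)

```text
time: 22.95
tool_pos: [0.482, 0.398, -0.0061]
tcp_rot: [0.078, 3.137, -0.0]
wrist_force: [-4.7, -3.7, 10.2]
width: 0.247
```

>>> step_arm(
  motion=[
    [[0.036, 0, 0, 0, 0, 0, 0], [0.036, 0, 0, 0, 0, 0, 0], [0.036, 0, 0, 0, 0, 0, 0], [0.036, 0, 0, 0, 0, 0, 0], [0.036, 0, 0, 0.02, 0, 0, 0], [0.036, 0, 0, 0.06, 0, 0, 0], [0.036, 0, 0, 0.11, 0, 0, 0], [0.036, 0, 0, 0.16, 0, 0, 0]],
  ],
)

```text
time: 23.95
tool_pos: [0.482, 0.398, 0.1567]
tcp_rot: [0.078, 3.136, 0.001]
wrist_force: [0.4, -0.3, -0.4]
width: 0.42
```

>>> step_arm(
  motion=[
    [[0.05, 0.01, -0.02, 0.045, 0, 0, 2], [0.05, 0.03, -0.06, 0.09, 0, 0, 5], [0.05, 0.05, -0.11, 0.123, 0, 0, 8], [0.05, 0.075, -0.165, 0.123, 0, 0, 10.3], [0.05, 0.1, -0.22, 0.123, 0, 0, 10.3], [0.05, 0.122, -0.271, 0.123, 0, 0, 10.3], [0.05, 0.122, -0.271, 0.123, 0, 0, 10.3], [0.05, 0.122, -0.271, 0.123, 0, 0, 10.3]],
  ],
)

```text
time: 24.95
tool_pos: [0.6039, 0.1271, 0.2807]
tcp_rot: [-0.203, 3.13, 0.003]
wrist_force: [0.7, -0.0, 0.4]
width: 0.583
```

>>> step_arm(
  motion=[
    [[0.05, 0, 0, 0, -0.9, 8, 0], [0.05, 0, 0, -0.02, -1.8, 16, 0], [0.05, 0, 0, -0.06, -2.7, 24.2, 0], [0.05, 0, 0, -0.11, -2.7, 24.2, 0], [0.05, 0, 0, -0.11, -2.7, 24.2, 0], [0.05, 0, 0, -0.11, -2.7, 24.2, 0], [0.05, 0, 0, -0.11, -2.7, 24.2, 0], [0.05, 0, 0, -0.11, -2.7, 24.2, 0]],
  ],
)

```text
time: 25.95
tool_pos: [0.605, 0.1274, 0.1737]
tcp_rot: [0.176, -2.721, 0.024]
wrist_force: [-0.0, -0.1, 0.0]
width: 0.585
```

```bash
cat > bar.py <<'E'
from tube import *
im,d,W,M=pts("wrist"); cv2.imwrite(f"pics/bar_{s['time']:.0f}.png",im)
p=W.reshape(-1,3); t=(p-s["tool_pos"])@Rm; c=im.reshape(-1,3).astype(int)
o=(c[:,2]>200)&(c[:,1]<150)&(c[:,0]<90)&(abs(t[:,1])<.045)
print("orange tool frame med",np.median(t[o],0).round(4),"y",np.percentile(t[o][:,1],[3,97]).round(4),"x",np.percentile(t[o][:,0],[2,98]).round(4),"world",np.median(p[o],0).round(4))
E
python3 bar.py
```

```text
[0.605  0.1274 0.1737] [-0.  -0.1  0. ] 0.585237016920753 25.95
[[-0.907 -0.127 -0.401]
 [-0.12   0.992 -0.043]
 [ 0.403  0.009 -0.915]]
orange tool frame med [-0.0478  0.0032  0.0593] y [-0.0065  0.0127] x [-0.0676 -0.0294] world [0.6243 0.1338 0.1001]
```

>>> step_arm(
  motion=[
    [[0.05, -0.004, 0.003, -0.01, 0, 0, 0], [0.05, -0.016, 0.002, -0.035, 0, 0, 0], [0.05, -0.028, 0.001, -0.062, 0, 0, 0], [0.05, -0.038, -0.0005, -0.085, 0, 0, 0], [0.05, -0.0413, -0.001, -0.094, 0, 0, 0], [0.05, -0.0413, -0.001, -0.094, 0, 0, 0], [0, -0.0413, -0.001, -0.094, 0, 0, 0], [0, -0.0413, -0.001, -0.094, 0, 0, 0]],
  ],
)

```text
time: 27.0
tool_pos: [0.5649, 0.1265, 0.0805]
tcp_rot: [0.176, -2.723, 0.024]
wrist_force: [0.4, 0.7, 1.1]
width: 0.244
```

>>> step_arm(
  motion=[
    [[0, 0, 0, 0, 0, 0, 0], [0, 0, 0, 0, 0, 0, 0], [0, 0, 0, 0, 0, 0, 0], [0, 0.0025, 0.0003, 0.0055, 0, 0, 0], [0, 0.005, 0.0006, 0.0105, 0, 0, 0], [0, 0.0052, 0.0006, 0.0113, 0, 0, 0], [0, 0.0052, 0.0006, 0.0113, 0, 0, 0], [0, 0.014, 0.0017, 0.0071, 0, 0, 0]],
  ],
)

```text
time: 28.0
tool_pos: [0.5789, 0.1282, 0.0877]
tcp_rot: [0.176, -2.723, 0.024]
wrist_force: [0.2, 0.3, 0.6]
width: 0.251
```

>>> step_arm(
  motion=[
    [[0, 0.0126, 0.0016, -0.0059, 0, 0, 0], [0, 0.0252, 0.0031, -0.0118, 0, 0, 0], [0, 0.0378, 0.0047, -0.0178, 0, 0, 0], [0, 0.0504, 0.0062, -0.0237, 0, 0, 0], [0, 0.063, 0.0078, -0.0296, 0, 0, 0], [0, 0.07, 0.0086, -0.033, 0, 0, 0], [0, 0.07, 0.0086, -0.033, 0, 0, 0], [0, 0.072, 0.0086, 0.01, 0, 0, 0]],
  ],
)

```text
time: 29.0
tool_pos: [0.6492, 0.1365, 0.093]
tcp_rot: [0.175, -2.719, 0.025]
wrist_force: [11.2, 2.9, -10.2]
width: 0.246
```

>>> step_arm(
  motion=[
    [[0, 0.005, 0.0006, -0.012, 0, 0, 0], [0, 0.015, 0.002, -0.016, 0, 0, 0], [0, 0.025, 0.003, -0.018, 0, 0, 0], [0, 0.035, 0.004, -0.018, 0, 0, 0], [0, 0.035, 0.004, -0.018, 0, 0, 0], [0, 0.035, 0.004, -0.018, 0, 0, 0], [0, 0.035, 0.004, -0.018, 0, 0, 0], [0, 0.035, 0.004, -0.018, 0, 0, 0]],
  ],
)

```text
time: 30.0
tool_pos: [0.6841, 0.1405, 0.0752]
tcp_rot: [0.175, -2.719, 0.025]
wrist_force: [0.3, -0.3, -0.7]
width: 0.249
```

```bash
python3 bar.py; ls pics | tail -3
```

```text
[0.6841 0.1405 0.0752] [ 0.3 -0.3 -0.7] 0.24875630426752351 30.0
[[-0.906 -0.127 -0.403]
 [-0.119  0.992 -0.043]
 [ 0.405  0.009 -0.914]]
orange tool frame med [-0.0285 -0.0023 -0.0434] y [-0.0056  0.0009] x [-0.0299 -0.0277] world [0.7278 0.1435 0.1033]
w1.png
wrist_a.png
wrist_c.png
```

>>> step_arm(
  motion=[
    [[0, 0.021, 0.003, 0.045, 0, 0, 0], [0, 0.021, 0.003, 0.1, 0, 0, 0], [0, 0.021, 0.003, 0.155, 0.85, -8, 0], [0, 0.01, 0.02, 0.195, 1.7, -16, 0], [0, -0.03, 0.06, 0.195, 2.55, -23.9, 0], [0, -0.07, 0.1, 0.195, 2.55, -23.9, 0], [0, -0.11, 0.14, 0.195, 2.55, -23.9, 0], [0, -0.15, 0.18, 0.195, 2.55, -23.9, 0]],
  ],
)

```text
time: 31.05
tool_pos: [0.5322, 0.3213, 0.2708]
tcp_rot: [-0.202, 3.132, 0.0]
wrist_force: [-0.1, 1.2, -0.2]
width: 0.245
```

>>> step_arm(
  motion=[
    [[0, -0.03, 0.015, 0, 0, 0, -5], [0, -0.055, 0.029, -0.01, 0, 0, -10.3], [0, -0.055, 0.029, -0.03, 0, 0, -10.3], [0, -0.055, 0.029, -0.03, 0, 0, -10.3], [0, -0.055, 0.029, -0.03, 0, 0, -10.3], [0, -0.055, 0.029, -0.03, 0, 0, -10.3], [0, -0.055, 0.029, -0.03, 0, 0, -10.3], [0, -0.055, 0.029, -0.03, 0, 0, -10.3]],
  ],
)

```text
time: 32.05
tool_pos: [0.4776, 0.3502, 0.2411]
tcp_rot: [0.081, 3.137, 0.0]
wrist_force: [-0.8, -0.6, -0.6]
width: 0.247
```

```bash
python3 -c "
from place import *
traylook('p2')"
```

```text
[0.4776 0.3502 0.2411] [-0.8 -0.6 -0.6] 0.24699354936826584 32.05
[[-0.999  0.052  0.003]
 [ 0.052  0.999  0.   ]
 [-0.003  0.    -1.   ]]
wrist rim (array([471.3, 392. ]), array([180.5, 239.4]), 87.0, 5132)
bar x -0.03 [-0.0281 -0.0004 -0.0431] [-0.0083  0.0084]
bar x -0.015 [-0.0149 -0.     -0.043 ] [-0.0085  0.0083]
bar x 0.0 [-0.      0.0004 -0.0429] [-0.0084  0.0086]
bar x 0.015 [ 0.0151 -0.0001 -0.0428] [-0.0085  0.0084]
bar x 0.03 [ 0.0301 -0.0002 -0.0427] [-0.0084  0.0081]
bar x 0.045 [ 0.045  -0.0003 -0.0426] [-0.0085  0.0081]
bar x 0.06 [ 0.06   -0.0003 -0.0424] [-0.0084  0.0081]
bar x 0.075 [ 0.0751 -0.     -0.0423] [-0.0084  0.0081]
bar x 0.09 [ 0.0901 -0.0001 -0.0423] [-0.0085  0.0081]
ends [-0.02889679  0.09814457]
scene rim (array([473.1, 393.3]), array([180.5, 245.4]), 86.9, 843)
side rim (array([470.8, 392.8]), array([180.8, 240.4]), 87.0, 1629)
```

View pics/p2.png

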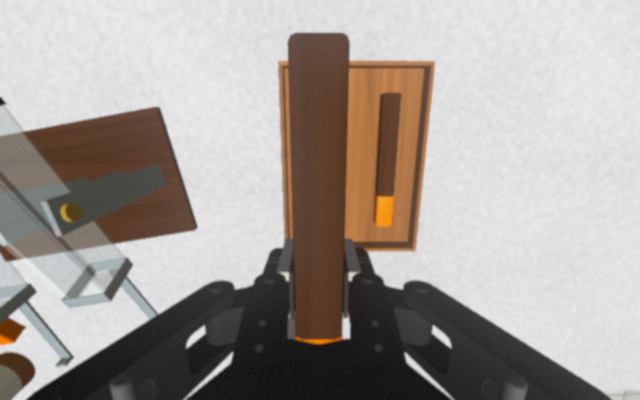

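The tray was knocked to (0.471, 0.392), and the first bar lies flat in it at (388,160). I'll place this one just to the -y side of the tray's centre.

>>> step_arm(
  motion=[
    [[0, 0.006, 0.035, -0.03, 0, 0, 0], [0, 0.006, 0.035, -0.09, 0, 0, 0], [0, 0.006, 0.035, -0.14, 0, 0, 0], [0, 0.006, 0.035, -0.19, 0, 0, 0], [0, 0.006, 0.035, -0.22, 0, 0, 0], [0, 0.006, 0.035, -0.238, 0, 0, 0], [0, 0.006, 0.035, -0.245, 0, 0, 0], [0, 0.006, 0.035, -0.245, 0, 0, 0]],
  ],
)

```text
time: 33.2
tool_pos: [0.4839, 0.3857, -0.0034]
tcp_rot: [0.08, 3.137, 0.001]
wrist_force: [-0.5, -0.1, -1.1]
width: 0.246
```

>>> step_arm(
  motion=[
    [[0.034, 0, 0, 0, 0, 0, 0], [0.034, 0, 0, 0, 0, 0, 0], [0.034, 0, 0, 0, 0, 0, 0], [0.034, 0, 0, 0, 0, 0, 0], [0.034, 0, 0, 0.02, 0, 0, 0], [0.034, 0, 0, 0.06, 0, 0, 0], [0.034, 0, 0, 0.11, 0, 0, 0], [0.034, 0, 0, 0.16, 0, 0, 0]],
  ],
)

```text
time: 34.2
tool_pos: [0.4839, 0.3858, 0.1595]
tcp_rot: [0.08, 3.136, 0.002]
wrist_force: [1.0, 1.0, 0.4]
width: 0.395
```

>>> step_arm(
  motion=[
    [[0.05, 0.005, -0.01, 0.05, 0, 0, 1], [0.05, 0.02, -0.045, 0.09, 0, 0, 3], [0.05, 0.035, -0.095, 0.12, 0, 0, 5], [0.05, 0.05, -0.15, 0.12, 0, 0, 7], [0.05, 0.07, -0.2, 0.12, 0, 0, 9], [0.05, 0.085, -0.25, 0.12, 0, 0, 10.3], [0.05, 0.1, -0.3, 0.12, 0, 0, 10.3], [0.05, 0.1, -0.3, 0.12, 0, 0, 10.3]],
  ],
)

```text
time: 35.2
tool_pos: [0.5846, 0.0823, 0.281]
tcp_rot: [-0.194, 3.129, 0.001]
wrist_force: [-0.4, 0.5, 0.1]
width: 0.586
```

>>> step_arm(
  motion=[
    [[0.05, 0.015, -0.05, 0, 0, 0, 0], [0.05, 0.03, -0.1, 0, -0.9, 8, 0], [0.05, 0.043, -0.147, -0.02, -1.8, 16, 0], [0.05, 0.043, -0.147, -0.06, -2.7, 24.2, 0], [0.05, 0.043, -0.147, -0.11, -2.7, 24.2, 0], [0.05, 0.043, -0.147, -0.11, -2.7, 24.2, 0], [0.05, 0.043, -0.147, -0.11, -2.7, 24.2, 0], [0.05, 0.043, -0.147, -0.11, -2.7, 24.2, 0]],
  ],
)

```text
time: 36.2
tool_pos: [0.6293, -0.0644, 0.1752]
tcp_rot: [0.169, -2.724, 0.03]
wrist_force: [-0.5, 0.5, -0.9]
width: 0.586
```

```bash
python3 bar.py
```

```text
[ 0.6293 -0.0644  0.1752] [-0.5  0.5 -0.9] 0.5857367859760912 36.2
[[-0.909 -0.123 -0.398]
 [-0.114  0.992 -0.046]
 [ 0.401  0.004 -0.916]]
orange tool frame med [-0.0474 -0.0009  0.0611] y [-0.0106  0.0084] x [-0.067  -0.0294] world [ 0.6481 -0.0629  0.1002]
```

>>> step_arm(
  motion=[
    [[0.05, -0.004, -0.001, -0.01, 0, 0, 0], [0.05, -0.016, -0.003, -0.035, 0, 0, 0], [0.05, -0.028, -0.004, -0.062, 0, 0, 0], [0.05, -0.038, -0.005, -0.086, 0, 0, 0], [0.05, -0.0418, -0.0058, -0.096, 0, 0, 0], [0.05, -0.0418, -0.0058, -0.096, 0, 0, 0], [0, -0.0418, -0.0058, -0.096, 0, 0, 0], [0, -0.0418, -0.0058, -0.096, 0, 0, 0]],
  ],
)

```text
time: 37.25
tool_pos: [0.5888, -0.0704, 0.0805]
tcp_rot: [0.169, -2.727, 0.03]
wrist_force: [1.5, 0.3, 2.8]
width: 0.249
```

>>> step_arm(
  motion=[
    [[0, 0, 0, 0, 0, 0, 0], [0, 0, 0, 0, 0, 0, 0], [0, 0, 0, 0, 0, 0, 0], [0, 0.0025, 0.0003, 0.0055, 0, 0, 0], [0, 0.005, 0.0006, 0.0105, 0, 0, 0], [0, 0.0052, 0.0006, 0.0113, 0, 0, 0], [0, 0.0052, 0.0006, 0.0113, 0, 0, 0], [0, 0.014, 0.0017, 0.0071, 0, 0, 0]],
  ],
)

```text
time: 38.25
tool_pos: [0.6029, -0.0687, 0.0877]
tcp_rot: [0.168, -2.727, 0.03]
wrist_force: [-0.5, 0.2, -1.2]
width: 0.245
```

>>> step_arm(
  motion=[
    [[0, 0.0126, 0.0016, -0.0059, 0, 0, 0], [0, 0.0252, 0.0031, -0.0118, 0, 0, 0], [0, 0.0378, 0.0047, -0.0178, 0, 0, 0], [0, 0.0504, 0.0062, -0.0237, 0, 0, 0], [0, 0.063, 0.0078, -0.0296, 0, 0, 0], [0, 0.07, 0.0086, -0.033, 0, 0, 0], [0, 0.07, 0.0086, -0.033, 0, 0, 0], [0, 0.075, 0.009, -0.022, 0, 0, 0]],
  ],
)

```text
time: 39.25
tool_pos: [0.6766, -0.0597, 0.0651]
tcp_rot: [0.168, -2.724, 0.03]
wrist_force: [0.9, -0.3, -0.8]
width: 0.251
```

>>> step_arm(
  motion=[
    [[0, 0.012, 0.001, 0.02, 0, 0, 0], [0, 0.02, 0.003, 0.045, 0, 0, 0], [0, 0.02, 0.003, 0.09, 0, 0, 0], [0, 0.02, 0.003, 0.14, 0.85, -8, 0], [0, 0.0, 0.03, 0.18, 1.7, -16, 0], [0, -0.03, 0.07, 0.19, 2.6, -23.8, 0], [0, -0.06, 0.11, 0.19, 2.6, -23.8, 0], [0, -0.09, 0.15, 0.19, 2.6, -23.8, 0]],
  ],
)

```text
time: 40.25
tool_pos: [0.5849, 0.091, 0.2575]
tcp_rot: [-0.191, 3.127, -0.002]
wrist_force: [0.9, 0.6, -0.8]
width: 0.243
```

>>> step_arm(
  motion=[
    [[0, -0.02, 0.045, 0, 0, 0, -2], [0, -0.04, 0.095, 0, 0, 0, -5], [0, -0.06, 0.145, 0, 0, 0, -8], [0, -0.08, 0.195, 0, 0, 0, -10], [0, -0.104, 0.246, -0.01, 0, 0, -10], [0, -0.104, 0.246, -0.017, 0, 0, -10], [0, -0.104, 0.246, -0.017, 0, 0, -10], [0, -0.104, 0.246, -0.017, 0, 0, -10]],
  ],
)

```text
time: 41.25
tool_pos: [0.4817, 0.3359, 0.2413]
tcp_rot: [0.084, 3.131, -0.003]
wrist_force: [-0.6, 0.2, -0.3]
width: 0.247
```

```bash
python3 -c "
from place import *
traylook('p3')"
```

```text
[0.4817 0.3359 0.2413] [-0.6  0.2 -0.3] 0.24672064645048625 41.25
[[-0.999  0.054  0.009]
 [ 0.054  0.999 -0.002]
 [-0.009 -0.002 -1.   ]]
wrist rim (array([473.5, 426.4]), array([111. , 239.7]), 86.9, 6932)
bar x -0.03 [-0.0285 -0.0005 -0.0423] [-0.0083  0.008 ]
bar x -0.015 [-0.0149 -0.     -0.0426] [-0.0082  0.0083]
bar x 0.0 [ 0.0001  0.0003 -0.0431] [-0.0084  0.0086]
bar x 0.015 [ 0.015  -0.0002 -0.0434] [-0.0086  0.0083]
bar x 0.03 [ 0.0301 -0.0002 -0.0438] [-0.0083  0.0084]
bar x 0.045 [ 0.0451 -0.0003 -0.0442] [-0.0085  0.0083]
bar x 0.06 [ 0.0602 -0.0004 -0.0446] [-0.0085  0.0083]
bar x 0.075 [ 0.0751 -0.0001 -0.0449] [-0.0085  0.0082]
bar x 0.09 [ 0.0901 -0.0002 -0.0453] [-0.0084  0.0083]
ends [-0.02966649  0.09843449]
scene rim (array([474.4, 393.2]), array([180.3, 244.8]), 86.9, 1204)
side rim (array([470.8, 392. ]), array([180.4, 241.4]), 87.3, 2481)
```

View pics/p3.png

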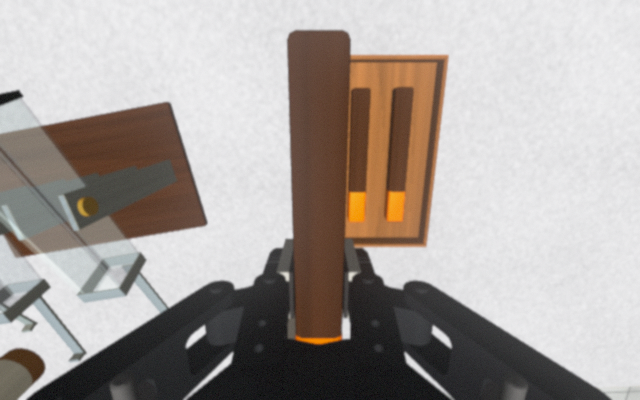

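Two bars lie flat at (360,155) and (398,155), and the tray has not moved since. Placing the third at the -y side.

>>> step_arm(
  motion=[
    [[0, 0, 0.004, -0.03, 0, 0, 0], [0, 0, 0.004, -0.09, 0, 0, 0], [0, 0, 0.004, -0.14, 0, 0, 0], [0, 0, 0.004, -0.19, 0, 0, 0], [0, 0, 0.004, -0.22, 0, 0, 0], [0, 0, 0.004, -0.238, 0, 0, 0], [0, 0, 0.004, -0.245, 0, 0, 0], [0, 0, 0.004, -0.245, 0, 0, 0]],
  ],
)

```text
time: 42.4
tool_pos: [0.4826, 0.3403, -0.0031]
tcp_rot: [0.086, 3.13, -0.002]
wrist_force: [0.1, 0.8, -0.5]
width: 0.253
```

>>> step_arm(
  motion=[
    [[0.032, 0, 0, 0, 0, 0, 0], [0.032, 0, 0, 0, 0, 0, 0], [0.032, 0, 0, 0, 0, 0, 0], [0.032, 0, 0, 0, 0, 0, 0], [0.032, 0, 0, 0.02, 0, 0, 0], [0.032, 0, 0, 0.06, 0, 0, 0], [0.032, 0, 0, 0.11, 0, 0, 0], [0.032, 0, 0, 0.16, 0, 0, 0]],
  ],
)

```text
time: 43.4
tool_pos: [0.4826, 0.3403, 0.1598]
tcp_rot: [0.085, 3.13, -0.001]
wrist_force: [0.7, 1.0, 0.0]
width: 0.376
```

>>> step_arm(
  motion=[
    [[0, 0, -0.01, 0.05, 0, 0, 0], [0, 0.01, -0.04, 0.1, 0, 0, 0], [0, 0.02, -0.09, 0.13, 0, 0, 0], [0, 0.035, -0.14, 0.13, 0, 0, 0], [0, 0.05, -0.19, 0.13, 0, 0, 0], [0, 0.065, -0.24, 0.13, 0, 0, 0], [0, 0.08, -0.29, 0.13, 0, 0, 0], [0, 0.08, -0.29, 0.13, 0, 0, 0]],
  ],
)

```text
time: 44.4
tool_pos: [0.5632, 0.0469, 0.2912]
tcp_rot: [0.093, 3.128, -0.002]
wrist_force: [0.2, -0.3, 0.5]
width: -0.002
```

>>> step_arm(
  motion=[
    [[0, 0.015, -0.05, 0, 0, 0, 0], [0, 0.03, -0.1, 0, 0, 0, 0], [0, 0.045, -0.155, 0, 0, 0, 0], [0, 0.055, -0.21, 0, 0, 0, 0], [0, 0.065, -0.265, 0, 0, 0, 0], [0, 0.075, -0.32, 0, 0, 0, 0], [0, 0.075, -0.342, 0, 0, 0, 0], [0, 0.075, -0.342, 0, 0, 0, 0]],
  ],
)

```text
time: 45.4
tool_pos: [0.638, -0.2953, 0.2915]
tcp_rot: [0.095, 3.128, -0.001]
wrist_force: [-0.1, -0.6, 0.1]
width: 0.0
```

```bash
python3 - <<'E'
from place import *
im,d,W,M=pts("wrist"); cv2.imwrite("pics/lids.png",im); p=W.reshape(-1,3)
for x,y in((.637,-.292),(.538,-.441)):
    q=p[(abs(p[:,0]-x)<.07)&(abs(p[:,1]-y)<.07)&(p[:,2]>.1)&(p[:,2]<.15)]
    if len(q)>20: print(rect(q),np.percentile(q[:,2],[5,50,95]).round(4))
im2,d,W,M=pts("side"); cv2.imwrite("pics/tray_side.png",im2[250:,280:480].repeat(3,0).repeat(3,1)); p=W.reshape(-1,3)
q=p[(p[:,0]>.37)&(p[:,0]<.57)&(p[:,1]>.32)&(p[:,1]<.46)]
c=im2.reshape(-1,3)[(p[:,0]>.37)&(p[:,0]<.57)&(p[:,1]>.32)&(p[:,1]<.46)]
print(np.percentile(q[q[:,2]>.015][:,2],[5,50,95,99.5]).round(4))
for x in(.4,.44,.48,.52,.54): 
    r=q[abs(q[:,0]-x)<.01]; r=r[r[:,2]>.018]; print(x,np.unique((r[:,1]*100).round().astype(int),return_counts=True), r[:,2].max().round(4))
E
```

```text
[ 0.638  -0.2953  0.2915] [-0.1 -0.6  0.1] 0.0003327165817843212 45.4
[[-0.998  0.061  0.012]
 [ 0.061  0.998 -0.001]
 [-0.012 -0.    -1.   ]]
(array([ 634.9, -294.6]), array([98.7, 98.4]), 23.4, 6233) [0.1293 0.1306 0.1318]
(array([ 536.6, -444.6]), array([99. , 98.5]), 88.2, 8414) [0.1259 0.1288 0.13  ]
[0.0177 0.0252 0.0279 0.0293]
0.4 (array([33, 34, 35, 36, 38, 39, 40, 43, 44]), array([ 3, 38, 47, 22, 22, 46, 50, 21, 40])) 0.0288
0.44 (array([33, 34, 35, 36, 38, 39, 40, 43, 44, 45]), array([ 6, 37, 54,  4, 33, 41, 40, 30, 54, 23])) 0.0293
0.48 (array([33, 34, 35, 38, 39, 40, 43, 44, 45]), array([15, 38, 49, 40, 51, 23, 37, 56, 33])) 0.0301
0.52 (array([33, 34, 35, 37, 38, 39, 40, 42, 43, 44, 45]), array([26, 38, 39,  7, 40, 56,  8,  2, 45, 56, 27])) 0.0299
0.54 (array([33, 34, 35, 37, 38, 39, 42, 43, 44, 45]), array([31, 40, 29, 10, 44, 58,  7, 47, 58, 13])) 0.0307
```

View pics/tray_side.png

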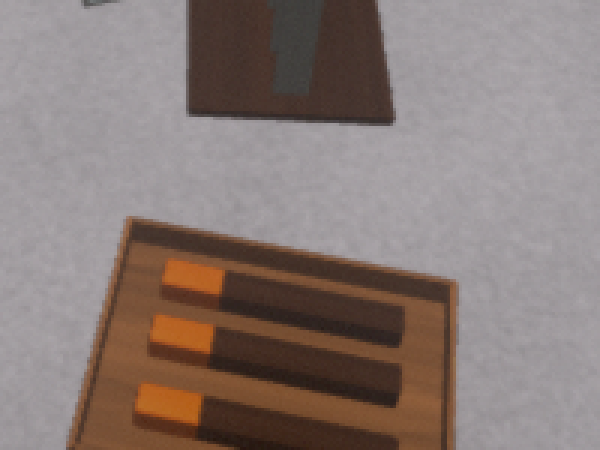

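All three bars lie flat and parallel in the tray, orange ends at (193,283), (181,340) and (168,408) in the crop; their tops measure about 27 mm. Now pressing lid0.

>>> step_arm(
  motion=[
    [[0, -0.0025, 0.001, -0.06, 0, 0.6, 0], [0, -0.0025, 0.001, -0.12, 0, 0.6, 0], [0, -0.0025, 0.001, -0.16, 0, 0.6, 0], [0, -0.0025, 0.001, -0.172, 0, 0.6, 0], [0, -0.0025, 0.001, -0.179, 0, 0.6, 0], [0, -0.0025, 0.001, -0.185, 0, 0.6, 0], [0, -0.0025, 0.001, -0.19, 0, 0.6, 0], [0, -0.0025, 0.001, -0.19, 0, 0.6, 0]],
  ],
)

```text
time: 46.5
tool_pos: [0.6379, -0.2921, 0.1105]
tcp_rot: [0.091, 3.133, -0.003]
wrist_force: [-11.5, 6.9, 21.5]
width: -0.001
```

>>> step_arm(
  motion=[
    [[0, 0, 0, -0.003, 0, 0, 0], [0, 0, 0, -0.005, 0, 0, 0], [0, 0, 0, -0.005, 0, 0, 0], [0, 0, 0, -0.005, 0, 0, 0], [0, 0, 0, -0.005, 0, 0, 0], [0, 0, 0, -0.005, 0, 0, 0], [0, 0, 0, -0.005, 0, 0, 0], [0, 0, 0, -0.005, 0, 0, 0]],
  ],
)

```text
time: 47.5
tool_pos: [0.641, -0.2929, 0.1106]
tcp_rot: [0.09, 3.126, -0.007]
wrist_force: [-0.7, 2.1, 13.5]
width: 0.001
```

>>> step_arm(
  motion=[
    [[0, 0, 0, 0.05, 0, 0, 0], [0, -0.02, -0.03, 0.08, 0, 0.5, 0], [0, -0.055, -0.075, 0.08, 0, 0.5, 0], [0, -0.085, -0.12, 0.08, 0, 0.5, 0], [0, -0.104, -0.151, 0.08, 0, 0.5, 0], [0, -0.104, -0.151, 0.05, 0, 0.5, 0], [0, -0.104, -0.151, 0.02, 0, 0.5, 0], [0, -0.104, -0.151, 0.02, 0, 0.5, 0]],
  ],
)

```text
time: 48.5
tool_pos: [0.5352, -0.4425, 0.1272]
tcp_rot: [0.091, 3.139, -0.002]
wrist_force: [0.3, -0.2, 0.3]
width: 0.001
```

>>> step_arm(
  motion=[
    [[0, 0, 0, -0.008, 0, 0, 0], [0, 0, 0, -0.014, 0, 0, 0], [0, 0, 0, -0.02, 0, 0, 0], [0, 0, 0, -0.026, 0, 0, 0], [0, 0, 0, -0.03, 0, 0, 0], [0, 0, 0, -0.032, 0, 0, 0], [0, 0, 0, -0.032, 0, 0, 0], [0, 0, 0, -0.032, 0, 0, 0]],
  ],
)

```text
time: 49.5
tool_pos: [0.5363, -0.4432, 0.1102]
tcp_rot: [0.09, 3.136, -0.007]
wrist_force: [-20.5, 17.8, 55.8]
width: -0.002
```

>>> step_arm(
  motion=[
    [[0, 0, 0, 0.03, 0, 0, 0], [0, 0, 0, 0.09, 0, 0, -6], [0, -0.02, 0.03, 0.15, 0, 0, -16], [0, -0.05, 0.06, 0.19, 0, 0, -26], [0, -0.07, 0.1, 0.19, 0, 0, -36], [0, -0.088, 0.123, 0.19, 0, 0, -46], [0, -0.088, 0.123, 0.19, 0, 0, -56], [0, -0.088, 0.123, 0.19, 0, 0, -66]],
  ],
)

```text
time: 50.5
tool_pos: [0.4484, -0.3198, 0.3012]
tcp_rot: [1.79, 2.577, -0.01]
wrist_force: [0.3, -0.2, 1.1]
width: -0.002
```

>>> step_arm(
  motion=[
    [[0, 0, 0, 0, 0, 0, -10], [0, 0, 0, 0, 0, 0, -20], [0, 0, 0, 0, 0, 0, -21.5], [0, 0, 0, 0, 0, 0, -21.5], [0, 0, 0, 0, 0, 0, -21.5], [0.05, 0, 0, 0, 0, 0, -21.5], [0.05, 0, 0, 0, 0, 0, -21.5], [0.05, 0, 0, 0, 0, 0, -21.5]],
  ],
)

```text
time: 51.5
tool_pos: [0.4484, -0.3198, 0.3012]
tcp_rot: [2.24, 2.199, -0.011]
wrist_force: [0.3, 0.5, 0.3]
width: 0.582
```

```bash
cat > sign.py <<'E'
from place import *
print("q",np.degrees(s["q"]).round(1))
im,d,W,M=pts("wrist"); cv2.imwrite(f"pics/sign_{s['time']:.0f}.png",im); p=W.reshape(-1,3)
for lo,hi in((.1515,.165),(.14,.165),(.08,.165)):
    q=p[(abs(p[:,0]-.448)<.09)&(abs(p[:,1]+.278)<.09)&(p[:,2]>lo)&(p[:,2]<hi)]
    if len(q)>20:
        v=np.linalg.svd((q-q.mean(0))[:,:2],full_matrices=False)[2][0]; v*=np.sign(v[1])
        print("sign",lo,rect(q),q.mean(0).round(4),"along",np.degrees(np.arctan2(v[1],v[0])).round(1),np.percentile(q[:,2],[50,98]).round(4))
E
python3 sign.py
python3 - <<'E'
from place import *
for c in("scene","side"):
    im,d,W,M=pts(c); p=W.reshape(-1,3)
    for x,y in((.6355,-.2935),(.537,-.443)):
        q=p[(abs(p[:,0]-x)<.03)&(abs(p[:,1]-y)<.03)&(p[:,2]>.1)&(p[:,2]<.15)]; print(c,len(q),np.median(q[:,2]).round(4) if len(q) else 0)
E
ls pics|grep sign_
```

```text
[ 0.4484 -0.3198  0.3012] [0.3 0.5 0.3] 0.5815046561679881 51.5
[[ 0.019  1.    -0.003]
 [ 1.    -0.019 -0.007]
 [-0.007 -0.003 -1.   ]]
q [-37.8  -0.8 101.2  -0.4  79.5 -36.7]
sign 0.1515 (array([ 446.8, -281.5]), array([  8. , 119.5]), 1.6, 937) [ 0.4467 -0.2781  0.1555] along 91.6 [0.1556 0.1571]
sign 0.14 (array([ 446.8, -281.5]), array([  9. , 119.5]), 1.7, 998) [ 0.4469 -0.2781  0.1547] along 91.6 [0.1555 0.1571]
sign 0.08 (array([ 447.1, -281.5]), array([  9.6, 119.5]), 1.6, 1037) [ 0.4471 -0.2783  0.1532] along 91.7 [0.1555 0.1571]
[ 0.4484 -0.3198  0.3012] [ 0.   0.1 -1.1] 0.5847326720876856 51.55
[[ 0.019  1.    -0.003]
 [ 1.    -0.019 -0.007]
 [-0.007 -0.003 -1.   ]]
scene 359 0.121
scene 317 0.121
side 187 0.1204
side 147 0.1206
sign_52.png
```

Both lids now read 0.121 m, so they are seated. The sign top is at (0.4468, -0.2815) with its normal at 1.65°, and the measured 8 x 119.5 mm agrees with the given size. Next I'll grip it on the pin axis and turn it.

>>> step_arm(
  motion=[
    [[0.05, -0.0016, 0.0383, 0, 0, 0, 2.7], [0.05, -0.0016, 0.0383, -0.05, 0, 0, 2.7], [0.05, -0.0016, 0.0383, -0.1, 0, 0, 2.7], [0.05, -0.0016, 0.0383, -0.15, 0, 0, 2.7], [0.05, -0.0016, 0.0383, -0.175, 0, 0, 2.7], [0.05, -0.0016, 0.0383, -0.186, 0, 0, 2.7], [0.05, -0.0016, 0.0383, -0.186, 0, 0, 2.7], [0.05, -0.0016, 0.0383, -0.186, 0, 0, 2.7]],
  ],
  newtons=25,
)

```text
time: 52.65
tool_pos: [0.448, -0.2823, 0.1169]
tcp_rot: [2.186, 2.249, -0.01]
wrist_force: [-0.0, -0.3, 0.3]
width: 0.588
```

>>> step_arm(
  motion=[
    [[0, 0, 0, 0, 0, 0, 0], [0, 0, 0, 0, 0, 0, 0], [0, 0, 0, 0, 0, 0, 0], [0, 0, 0, 0, 0, 0, 0], [0, 0, 0, 0, 0, 0, -3], [0, 0, 0, 0, 0, 0, -8], [0, 0, 0, 0, 0, 0, -14], [0, 0, 0, 0, 0, 0, -20]],
  ],
  newtons=25,
)

```text
time: 53.65
tool_pos: [0.4451, -0.2827, 0.1181]
tcp_rot: [2.549, 1.834, -0.019]
wrist_force: [-12.7, 0.5, 12.9]
width: 0.091
```

>>> step_arm(
  motion=[
    [[0, 0, 0, 0, 0, 0, -10], [0, 0, 0, 0, 0, 0, -20], [0, 0, 0, 0, 0, 0, -30], [0, 0.0005, 0.0005, 0, 0, 0, -40], [0, 0.0005, 0.0005, 0, 0, 0, -50], [0, 0.001, 0.001, 0, 0, 0, -60], [0, 0.001, 0.001, 0, 0, 0, -70], [0, 0.001, 0.001, 0, 0, 0, -70]],
  ],
)

```text
time: 54.65
tool_pos: [0.4425, -0.2792, 0.1181]
tcp_rot: [-3.13, -0.039, 0.028]
wrist_force: [-11.1, 7.5, 9.8]
width: 0.086
```

>>> step_arm(
  motion=[
    [[0.05, 0, 0, 0, 0, 0, 0], [0.05, 0, 0, 0, 0, 0, 0], [0.05, 0, 0, 0, 0, 0, 0], [0.05, 0.002, -0.001, 0.04, 0, 0, 0], [0.05, 0.0043, -0.0023, 0.08, 0, 0, 0], [0.05, 0.0043, -0.0023, 0.1, 0, 0, 10], [0.05, 0.0043, -0.0023, 0.12, 0, 0, 20], [0.05, 0.0043, -0.0023, 0.12, 0, 0, 30]],
  ],
)

```text
time: 55.65
tool_pos: [0.4482, -0.2826, 0.2406]
tcp_rot: [-3.02, -0.858, 0.027]
wrist_force: [0.5, -0.7, 0.2]
width: 0.587
```

>>> step_arm(
  motion=[
    [[0.05, 0, 0, 0, 0, 0, 10], [0.05, 0, 0, 0, 0, 0, 20], [0.05, 0, 0, 0, 0, 0, 30], [0.05, 0, 0, 0, 0, 0, 40], [0.05, 0, 0, 0, 0, 0, 50], [0.05, 0, 0, 0, 0, 0, 60], [0.05, 0, 0, 0, 0, 0, 70], [0.05, 0, 0, 0, 0, 0, 80]],
  ],
)

```text
time: 56.65
tool_pos: [0.4485, -0.2827, 0.2407]
tcp_rot: [1.749, 2.597, -0.023]
wrist_force: [-0.2, 1.1, 0.0]
width: 0.582
```

>>> step_arm(
  motion=[
    [[0.05, 0, 0, 0.03, 0, 0, 10], [0.05, 0, 0, 0.06, 0, 0, 20], [0.05, 0, -0.015, 0.065, 0, 0, 30], [0.05, 0.015, -0.025, 0.065, 0, 0, 40], [0.05, 0.03, -0.025, 0.065, 0, 0, 50], [0.05, 0.04, -0.025, 0.065, 0, 0, 60], [0.05, 0.04, -0.025, 0.065, 0, 0, 70], [0.05, 0.04, -0.025, 0.065, 0, 0, 70]],
  ],
)

```text
time: 57.65
tool_pos: [0.4887, -0.3079, 0.3054]
tcp_rot: [-0.054, 3.125, -0.01]
wrist_force: [-1.0, 0.6, -0.0]
width: 0.588
```

```bash
python3 sign.py
```

```text
[ 0.4887 -0.3079  0.3054] [-1.   0.6 -0. ] 0.5876052156459823 57.65
[[-0.999 -0.034  0.016]
 [-0.034  0.999 -0.006]
 [-0.016 -0.007 -1.   ]]
q [ -34.8    1.5   98.4    0.3   79.1 -126.9]
sign 0.1515 (array([ 447.3, -281.3]), array([119.2,   8.1]), 1.3, 947) [ 0.4434 -0.2816  0.1555] along 1.3 [0.1556 0.1571]
sign 0.14 (array([ 447.3, -281.5]), array([119.2,   8.6]), 1.4, 1088) [ 0.4435 -0.2821  0.1541] along 1.3 [0.1554 0.1571]
sign 0.08 (array([ 447.3, -281.8]), array([119.2,   9.2]), 1.4, 1467) [ 0.4434 -0.2831  0.1438] along 1.3 [0.1549 0.157 ]
```

>>> step_arm(
  motion=[
    [[0.05, -0.02, 0.012, 0, 0.35, 0.9, -0.6], [0.03, -0.0415, 0.0244, -0.03, 0.35, 0.9, -0.6], [0.03, -0.0415, 0.0244, -0.08, 0.35, 0.9, -0.6], [0.03, -0.0415, 0.0244, -0.13, 0.35, 0.9, -0.6], [0.03, -0.0415, 0.0244, -0.165, 0.35, 0.9, -0.6], [0.03, -0.0415, 0.0244, -0.18, 0.35, 0.9, -0.6], [0.03, -0.0415, 0.0244, -0.183, 0.35, 0.9, -0.6], [0.03, -0.0415, 0.0244, -0.183, 0.35, 0.9, -0.6]],
  ],
)

```text
time: 58.7
tool_pos: [0.4479, -0.284, 0.1241]
tcp_rot: [-0.035, 3.139, -0.003]
wrist_force: [-0.2, 0.5, 0.6]
width: 0.349
```

>>> step_arm(
  motion=[
    [[0, 0, 0, 0, 0, 0, 0], [0, 0, 0, 0, 0, 0, 0], [0, 0, 0, 0, 0, 0, 0], [0, 0, 0, 0, 0, 0, 0], [0, 0, 0, 0, 0, 0, 0], [0, 0, 0, 0, 0, 0, 0], [0, 0, 0, 0, 0, 0, 0], [0, 0, 0, 0, 0, 0, 0]],
  ],
  newtons=25,
)

```text
time: 59.7
tool_pos: [0.4485, -0.2795, 0.1254]
tcp_rot: [-0.032, 3.138, 0.01]
wrist_force: [0.8, 15.5, 6.8]
width: 0.087
```

>>> step_arm(
  motion=[
    [[0.02, 0, 0, 0, 0, 0, 0], [0.02, -0.0035, 0, 0, 0, 0, 0], [0.02, -0.0035, 0, 0, 0, 0, 0], [0.02, -0.0035, 0, 0, 0, 0, 0], [0, -0.0035, 0, 0, 0, 0, 0], [0, -0.0035, 0, 0, 0, 0, 0], [0, -0.0035, 0, 0, 0, 0, 0], [0, -0.0035, 0, 0, 0, 0, 0]],
  ],
)

```text
time: 60.7
tool_pos: [0.445, -0.2793, 0.1256]
tcp_rot: [-0.032, 3.138, 0.011]
wrist_force: [-1.2, 3.1, 3.0]
width: 0.087
```

```bash
python3 -c "
from tube import *
print(np.degrees(np.arctan2(Rm[1,1],Rm[0,1])),s['torque'].round(2))"
```

```text
[ 0.445  -0.2793  0.1256] [-1.2  3.1  3. ] 0.08656348034624199 60.7
[[-1.    -0.021  0.003]
 [-0.021  1.     0.007]
 [-0.003  0.007 -1.   ]]
91.1809599772139 [ 0.37  0.18 -0.03]
```

>>> step_arm(
  motion=[
    [[0, 0, 0, 0, 0, 0, -6], [0, 0, 0, 0, 0, 0, -16], [0, 0, 0, 0, 0, 0, -26], [0, 0, 0, 0, 0, 0, -36], [0, 0, 0, 0, 0, 0, -46], [0, 0, 0, 0, 0, 0, -56], [0, 0, 0, 0, 0, 0, -66], [0, 0, 0, 0, 0, 0, -70]],
  ],
)

```text
time: 61.7
tool_pos: [0.4458, -0.2783, 0.1256]
tcp_rot: [1.775, 2.584, 0.009]
wrist_force: [2.5, 4.8, 1.3]
width: 0.089
```

```bash
python3 -c "
from tube import *
print(np.degrees(np.arctan2(Rm[1,1],Rm[0,1])),s['torque'].round(2))"
```

```text
[ 0.4458 -0.2783  0.1256] [2.5 4.8 1.3] 0.08872781255479831 61.7
[[-0.358  0.934  0.009]
 [ 0.934  0.358  0.001]
 [-0.002  0.009 -1.   ]]
21.00688878903484 [ 0.78 -0.25  0.08]
```

Another 19.4° to go.

>>> step_arm(
  motion=[
    [[0, 0, 0, 0, 0, 0, -8], [0, 0, 0, 0, 0, 0, -16], [0, 0, 0, 0, 0, 0, -19.4], [0, 0, 0, 0, 0, 0, -19.4], [0, 0, 0, 0, 0, 0, -19.4], [0, 0, 0, 0, 0, 0, -19.4], [0, 0, 0, 0, 0, 0, -19.4], [0, 0, 0, 0, 0, 0, -19.4]],
  ],
)

```text
time: 62.7
tool_pos: [0.4461, -0.2782, 0.1256]
tcp_rot: [2.184, 2.247, 0.008]
wrist_force: [4.5, 3.0, 1.4]
width: 0.084
```

>>> step_arm(
  motion=[
    [[0.05, 0, 0, 0, 0, 0, 0], [0.05, 0, 0, 0, 0, 0, 0], [0.05, 0, 0, 0, 0, 0, 0], [0.05, 0, 0, 0.04, 0, 0, 0], [0.05, 0, 0, 0.1, 0, 0, 0], [0.05, 0, -0.02, 0.16, 0, 0, 0], [0.05, 0.003, -0.04, 0.175, 0, 0, 0], [0.05, 0.003, -0.04, 0.175, 0, 0, 0]],
  ],
)

```text
time: 63.7
tool_pos: [0.4499, -0.3199, 0.3028]
tcp_rot: [2.183, 2.242, 0.008]
wrist_force: [-1.1, -0.8, -0.5]
width: 0.585
```

```bash
python3 sign.py; python3 - <<'E'
from place import *
for c in("scene","side"):
    im,d,W,M=pts(c); cv2.imwrite(f"pics/{c}_end.png",im); p=W.reshape(-1,3)
    for x,y in((.6355,-.2935),(.537,-.443)):
        q=p[(abs(p[:,0]-x)<.03)&(abs(p[:,1]-y)<.03)&(p[:,2]>.1)&(p[:,2]<.15)]; print(c,len(q),np.median(q[:,2]).round(4) if len(q) else 0)
E
```

```text
[ 0.4499 -0.3199  0.3028] [-1.1 -0.8 -0.5] 0.5852364866916704 63.7
[[-0.027  1.     0.013]
 [ 1.     0.027 -0.005]
 [-0.005  0.012 -1.   ]]
q [-38.1  -1.1 101.4   0.2  79.  -39.7]
sign 0.1515 (array([ 446.8, -282.3]), array([  7.9, 118.9]), 1.8, 909) [ 0.4467 -0.2794  0.1555] along 91.9 [0.1556 0.1571]
sign 0.14 (array([ 446.7, -282.3]), array([  8.6, 118.9]), 1.4, 995) [ 0.4468 -0.2785  0.1543] along 91.7 [0.1555 0.1571]
sign 0.08 (array([ 446.5, -282.3]), array([  9.2, 118.9]), 1.3, 1014) [ 0.4468 -0.2783  0.1539] along 91.6 [0.1555 0.157 ]
[ 0.449  -0.3185  0.3007] [ 0.5  0.  -1.5] 0.5882916463728657 63.75
[[-0.027  1.     0.01 ]
 [ 1.     0.027 -0.002]
 [-0.002  0.01  -1.   ]]
scene 354 0.1212
scene 312 0.121
side 189 0.1206
side 147 0.1204
```

View pics/scene_end.png

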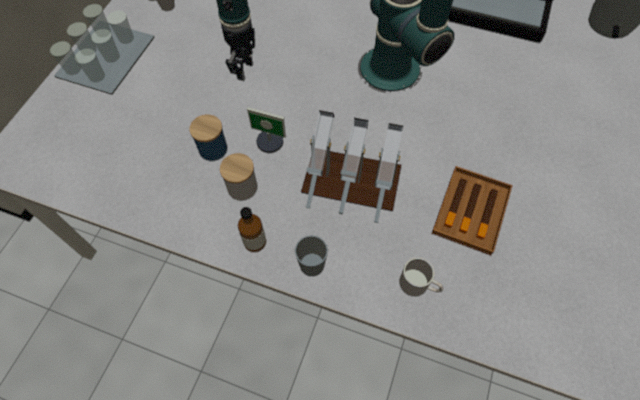

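The final view shows the green face forward at (267,123), the three bars in the tray around (472,210), both lids down, and the mug, jug and bottle where they were. The sign edge reads 91.7°, against 91.65° at the start. Handing in.

```bash
python3 -c "
from workcell import *
print(read_state()['time']); finish_job()"
```

```text
63.85
the job is handed in; nothing more can be done
```

I finished the job and handed it in at 63.9 s of the 210 s allowed. No verdict was reported.

- **Bars:** All three tubes held a bar. I tipped each tube, drew its bar out and laid it in the tray. My checks showed them flat and side by side, with tops at about 27 mm. The tray was knocked about 4 cm aside after the first bar; I found it again and placed the other two to its new position.
- **Lids:** Both read 0.121 m in both cameras, against 0.122 m when fully seated.
- **Sign:** I turned it last, half a turn in two grips. The green face is forward, and the panel's top edge lies at 91.6–91.9°, against 91.65° before the turn.
- **Bystanders:** The mug, steel cup and bottle look unmoved in the final picture.

Some readings disagreed or ran high:
- The fingertips were about 14 mm behind the reported tool point, not 22 mm ahead of it as the text said; I used the measured value.
- Gripping the sign put its pin about 2 mm from where the wrist camera placed it.
- Bar 2 caught the rim of its tube at about 15 N before I drew it clear.
- Pressing lid1 peaked at about 62 N at the wrist, through the closed fingertips, against a limit of 120 N.

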